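# Stack an empty bin over a loaded stack-and-nest bin

## Robot

A 6-joint arm with a two-finger parallel gripper is mounted at the origin on a cart in front of the work surface, level with it; the furniture and walls round the work are solid. World frame = base frame: x ahead of the robot, y to its left, z up, the work surface at z = 0. Lengths are in m, angles in rad, forces in N, time in s.
With the tool pointing down it reaches from about 0.4 to 0.925 m from the base axis. Payload 3.4 kg.
Tool frame: the origin (TCP) lies where the fingers leave the gripper's body, on its centre line; the fingertips stand 73 mm ahead of it and the grasp point (between the pads) lies 54 mm ahead of it; y points along the fingers, z is the direction in which the jaws open and shut, and the axes are right-handed (so a half turn about y gives the same grasp; the last joint's range is limited). The gripper opens to 85 mm and grips with 20 to 120 N. Pads are 22 mm wide; open, the fingers measure 114 mm over their backs; the gripper's body (76 mm by 85 mm) begins 54 mm behind the grasp point. The pads swing forward as they close: fully open they stand 13 mm farther back than shut.
Start: joints at [1.101, 0.307, 1.506, -0, 1.328, -0.073], TCP at [0.222, 0.53, 0.304] pointing down, gripper open.
Joint ranges: [-3.12, 3.12], [-1.05, 2.28], [0.14, 2.33], [-1.42, 4.57], [0.1, 2.73], [-2.68, 2.68]. Speed limits (rad/s): [2.57, 2.57, 3.14, 3.14, 3.14, 3.14].

## Interface

Orientations are given as a rotation vector (axis times angle).
In Python, from bench import ctrl, grab_frame gives the robot as it stands.
- The arm moves only by the tool move_arm, never from a script. Its argument "steps" is a list of rows, each a list of 4 numbers: the shift along the tool's x, y, z in cm, then the turn about the tool's y in rad. In form: [[x, y, z, yaw], ...]. A call has 1 to 20 rows; each row shifts and turns the commanded pose from where the row before left it, along the tool's axes as they then stand; what a row does not reach is not made up. A row lasts 1/8 s, in which the tool goes at most 62.5 mm and 10.7 degrees, less where a joint would pass 70% of its speed; a pose out of reach is approached as far as the arm can. A call with a gripper value outside its range is refused whole. "jaw" is the opening in per cent of the stroke, from 0 (shut) to 100 (fully open), set as the call begins (left out, the last holds). The fingers move at their own pace and stop on an object; "grip_force" is the grip in N (left out, the last holds). Time passes only in rows, so rows that do not move let the fingers close. It gives the time, the measured TCP pose, the force and the opening at its end, in the units of the state.
- ctrl.sense(): the state, without advancing time (a new reading comes with each control period).
- grab_frame(name): name is "scene" or "top" or "wrist"; returns a dict with "image" (400x640x3 uint8, red, green, blue), "z_map" (400x640 float32, m along the optical axis (not along the pixel's ray), 0 where there is no reading), "vfov" (degrees; the focal length in pixels is half the picture's height over the tangent of half this angle, whatever the lens; pixels are square), "cx", "cy" (the principal point, pixels), "k1" (the pictures are not rectified: a ray, as slopes to the right and down, at radius r is drawn at 1 + k1 r^2 times it, then the intrinsics apply), "world_from_camera" (4x4, takes a point from camera to world coordinates). Camera axes: x right, y up, looking along -z (the intrinsics and any distortion apply to the point x, -y, -z); pixel columns grow to the right and rows downward; lengths in m; the calibration is good to about 2 mm. A picture is of the moment at which its call begins.
- ctrl.finish_job(): hands the job in, once; it reports no verdict.
The state is a dict: "clock": time; "q": joint angles; "qvel": joint speeds; "joint_torque": joint torques, N m; "tcp_pos": TCP position; "ee_rot": TCP orientation; "ft_force": force on the tool from outside, world axes, zero at the start; "wrist_torque": the same for the moment, N m; "grip_width": opening from 0.0 (shut) to 1.0 (fully open).
Only numpy, scipy, OpenCV 4.12 (cv2) and the standard library are available. Lean on these libraries where they do the work, as an engineer would, in place of code of your own. Each camera call takes 0.05 s, during which the arm holds its last target.

## Task

The loaded blue bin on the worktop holds a carton of cover glasses that nothing may press on. Draw the upper one of the two empty blue bins nested in the sloping stand straight out of the nest, turn it half a turn so that its white card end comes over the end of the loaded bin that has no card, and set it down gently, without dropping it, so that it stacks level on the loaded bin's ledges instead of nesting down onto the carton. Let go of it, leave the other empty bin in the stand and the carton in its bin, and do not knock over or push away the dropper bottle or the yellow-capped cup.

Things in the scene. Friction and masses are not known exactly. Their poses are not given: they have to be found in the camera images.
- bin_top: Empty blue stack-nest bin to be moved, 0.10 to 0.17 kg, 160 mm long (x), 65 wide (y), 80 high; origin: middle of underside, z out of its mouth. Rim band with flat upright sides 65 apart outside, 50 to 80 above the underside: grip there across the width. It starts nested in bin_spare, 30 further out along z; z leans 25 degrees from vertical to the robot, +y side lies downhill, nearest the robot.
- top_card_end (a point): On bin_top: middle of the top edge of its +x end, 80 from the bin's middle, 80 above its underside. All bins: the +x end bears a blank white card and has one indented column in the middle, the -x end two at the corners. Card ends the same way, bins nest (30 higher); opposite, the upper one's 139 x 45 foot lands on the ledges that cap the columns inside the lower one and stacks 72 higher. In mm.
- bin_loaded: Loaded bin, same shape and axes as bin_top, loose, upright on the worktop, direction varies, about 0.4 kg with the carton. The ledges lie 8 below its rim, 72 above its underside; sloping ribs outside them centre a bin stacked on it to within 1.5 and guide it in from 4 off. Lengths in mm.
- loaded_card_end (a point): On bin_loaded: middle of the top edge of its +x end, the end with the white card.
- bin_spare: Lower empty bin of the nest, same shape and axes as bin_top, loose in the stand with 1 or 2 mm of play. It stays there. Its rim lies just below bin_top's band, so finger tips that reach more than 30 mm below bin_top's rim would grip it too.
- glass_carton: White carton with some green print, 80 long, 30 thick, loose, standing 60 high on edge lengthwise in the loaded bin; its top is 63 above that bin's underside, 9 below a stacked bin, but a bin put in the nesting way would rest on it. Origin: middle of one 60 x 80 side, 32 above the bin's underside. Lengths in mm.
- bin_stand: White sheet-metal stand fixed on the worktop, base 88 x 172; origin on the worktop, x away from the robot, z up. Its cradle, tilted 25 degrees to the robot, holds bin_spare up to 46 above the deck, below the rim bands of both bins. Lengths in mm.
- stand_deck (a point): Middle of the stand's tilted deck, where the middle of bin_spare's underside rests: 80 above the stand's origin. Lengths in mm.
- dropper: White dropper bottle, diameter 46, 156 high, standing loose to the left of the stand; origin: middle of its base. Lengths in mm.
- cup: Specimen cup with a yellow cap, diameter 52, 57 high, standing loose at the front left; origin: middle of its base. Lengths in mm.
Not all that is in view belongs to the job. Of the things that look like the glass_carton, the smaller one is meant.

How it is judged:
By the outcome, as a careful person would: the job done as asked, in the order asked, and still so for the second after the job is handed in, with the robot touching nothing.
It also fails if it takes over 38 s, if anything falls off the work surface, if the arm or the gripper's body presses on something with over 40 N, if the wrist force passes 120 N, or if a joint passes its speed limit or range.

## Working session

There is one attempt and no reset: what is moved stays moved. The work goes in short steps, Python scripts to look and compute and a tool call to move; the robot and the scene stay as the last step left them, time stands still between calls to the robot, and variables do not carry over. Pictures are saved under pics/ and viewed, and the job is handed in when it is done.

Besides the shell and the picture viewer there is one more tool, called after ">>>" by a JSON object that holds its "method" and its "body". move_arm: Moves the arm, as the interface text tells. Its arguments: {"type":"object","properties":{"steps":{"type":"array"},"jaw":{"type":"number"},"grip_force":{"type":"number"}},"required":["steps"]}

```bash
ls; mkdir -p pics; cat > h.py <<'E'
import numpy as np, cv2
from bench import ctrl, grab_frame
def K(f):
    F=200/np.tan(np.radians(f['vfov'])/2); return F
def pts(f):
    """world point per pixel from z_map"""
    F=K(f); v,u=np.mgrid[0:400,0:640].astype(float)
    xd=(u-f['cx'])/F; yd=(v-f['cy'])/F
    x,y=xd.copy(),yd.copy()
    for _ in range(15):
        s=1+f['k1']*(x*x+y*y); x=xd/s; y=yd/s
    z=f['z_map']
    P=np.stack([x*z,-y*z,-z,np.ones_like(z)],-1)
    W=P@np.array(f['world_from_camera']).T
    W=W[...,:3]; W[z==0]=np.nan
    return W
def ray(f,u,v):
    F=K(f); xd=(u-f['cx'])/F; yd=(v-f['cy'])/F; x,y=xd,yd
    for _ in range(15):
        s=1+f['k1']*(x*x+y*y); x=xd/s; y=yd/s
    M=np.array(f['world_from_camera']); return M[:3,3],M[:3,:3]@np.array([x,-y,-1.])
def onz(f,u,v,z):
    o,d=ray(f,u,v); return o+d*(z-o[2])/d[2]
def proj(f,p):
    M=np.array(f['world_from_camera']); c=M[:3,:3].T@(np.array(p)-M[:3,3])
    x,y=c[0]/-c[2],-c[1]/-c[2]; s=1+f['k1']*(x*x+y*y); F=K(f)
    return f['cx']+F*x*s, f['cy']+F*y*s
E
python3 - <<'E'
from h import *
import pickle
print(ctrl.sense())
for n in ['scene','top','wrist']:
    f=grab_frame(n); pickle.dump(f,open(n+'0.pkl','wb'))
    cv2.imwrite(f'pics/{n}0.png',f['image'][...,::-1])
    print(n,f['vfov'],f['cx'],f['cy'],f['k1'],np.round(f['world_from_camera'],3).tolist())
E
```

```text
pics
{'clock': 0.0, 'q': array([ 1.10052097e+00,  3.07531707e-01,  1.50767331e+00,  1.98383224e-05,
        1.32840715e+00, -7.35177624e-02]), 'qvel': array([-0.00043856,  0.0013128 ,  0.0007195 ,  0.00135432, -0.00033248,
       -0.00052452]), 'joint_torque': array([-5.83535439e-04, -4.57555568e+01, -2.51913536e+01, -3.91008450e-05,
        1.35026174e-02,  1.54223591e-05]), 'tcp_pos': array([0.22197128, 0.52982518, 0.30300458]), 'ee_rot': array([-1.55024034,  0.31177243, -0.31088637]), 'ft_force': array([ 0.86523758, -0.50301623, -0.0100136 ]), 'wrist_torque': array([-0.03345508,  0.01236965,  0.03977209]), 'grip_width': 0.9999936522253052}
scene 48.953132797547525 321.98852717419936 200.7850484219513 0.008938218582835757 [[0.589, 0.327, -0.739, -0.316], [-0.808, 0.242, -0.537, -0.526], [0.003, 0.913, 0.407, 0.571], [0.0, 0.0, 0.0, 1.0]]
top 53.0330579168533 319.81688695277677 204.19250071723621 -0.08636126488131317 [[-0.027, 0.994, -0.102, 0.411], [-1.0, -0.027, 0.006, 0.075], [0.004, 0.102, 0.995, 1.244], [0.0, 0.0, 0.0, 1.0]]
wrist 58.193298937981524 319.55376967044344 198.77576787401503 -0.033191770444150864 [[0.386, -0.887, -0.252, 0.158], [0.922, 0.371, 0.108, 0.556], [-0.003, -0.274, 0.962, 0.373], [0.0, 0.0, 0.0, 1.0]]
```

View pics/scene0.png

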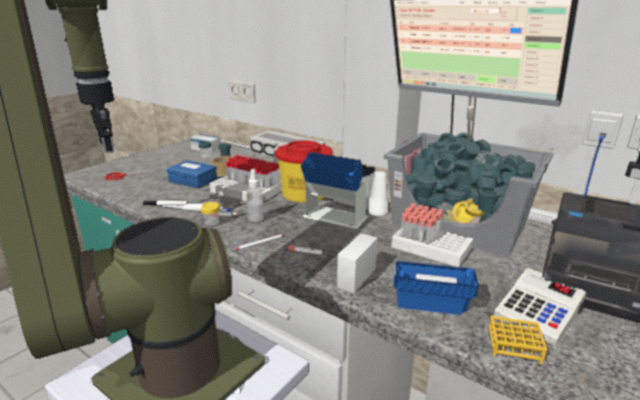

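View pics/top0.png

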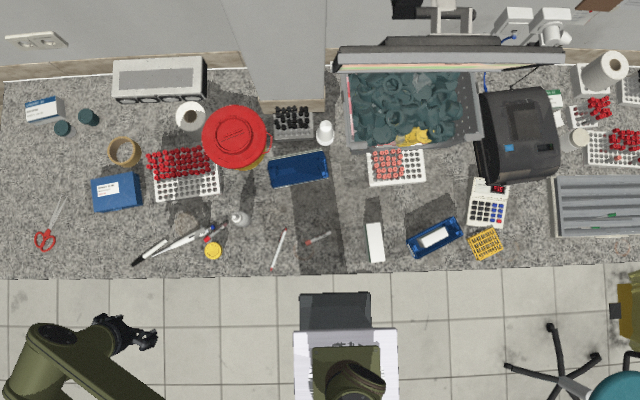

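View pics/wrist0.png

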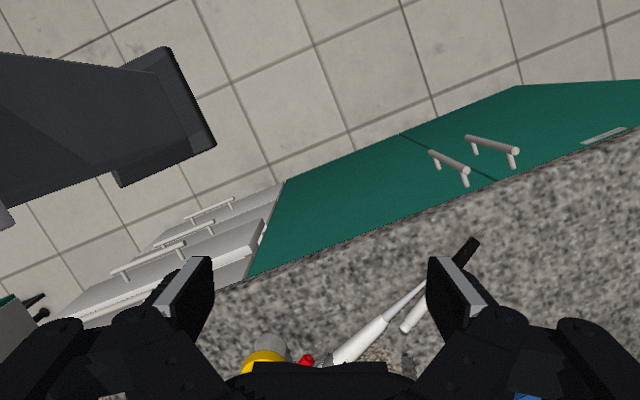

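Top view: the nested bins in the stand are at (298,168). The loaded bin is at (434,238) with the white carton inside it, and a larger white carton stands loose at (375,242). The dropper is at (238,218) and the cup at (212,251). I'll enlarge the bins next.

```bash
python3 - <<'E'
from h import *
import pickle
t=pickle.load(open('top0.pkl','rb'));s=pickle.load(open('scene0.pkl','rb'))
def crop(f,x0,x1,y0,y1,k): return cv2.resize(f['image'][y0:y1,x0:x1,::-1],None,fx=k,fy=k,interpolation=cv2.INTER_CUBIC)
a=crop(t,260,340,140,200,5);b=crop(t,395,475,205,265,5)
c=crop(s,295,375,145,205,5);d=crop(s,390,480,250,317,1); d=cv2.resize(crop(s,390,480,253,320,4),(400,300))
cv2.imwrite('pics/crops.png',np.vstack([np.hstack([a,b]),np.hstack([c,d])]))
W=pts(t);S=pts(s)
for n,f,P in(('top',t,W),('scene',s,S)):
    hsv=cv2.cvtColor(f['image'],cv2.COLOR_RGB2HSV)
    m=((hsv[...,0]>100)&(hsv[...,0]<120)&(hsv[...,1]>140)&(hsv[...,2]>40)).astype(np.uint8)
    k,l,st,ce=cv2.connectedComponentsWithStats(m)
    for i in range(1,k):
        if st[i,4]>150:
            q=P[l==i]; q=q[~np.isnan(q[:,0])]
            print(n,st[i],np.round(ce[i]),len(q),np.round(np.percentile(q,[2,50,98],axis=0),3).tolist())
E
```

```text
top [ 268  151   60   36 1519] [297. 169.] 1510 [[0.582, 0.052, 0.101], [0.629, 0.128, 0.141], [0.664, 0.202, 0.188]]
top [406 217  57  42 718] [436. 237.] 716 [[0.374, -0.341, -0.0], [0.425, -0.283, 0.061], [0.477, -0.191, 0.08]]
scene [ 302  154   62   36 1604] [333. 171.] 1598 [[0.579, 0.046, 0.119], [0.616, 0.119, 0.156], [0.657, 0.199, 0.187]]
scene [168 165  48  22 599] [193. 176.] 596 [[0.53, 0.625, 0.007], [0.55, 0.646, 0.031], [0.636, 0.747, 0.054]]
scene [ 394  262   84   52 3121] [434. 288.] 3112 [[0.369, -0.345, 0.006], [0.411, -0.276, 0.058], [0.473, -0.202, 0.079]]
```

View pics/crops.png

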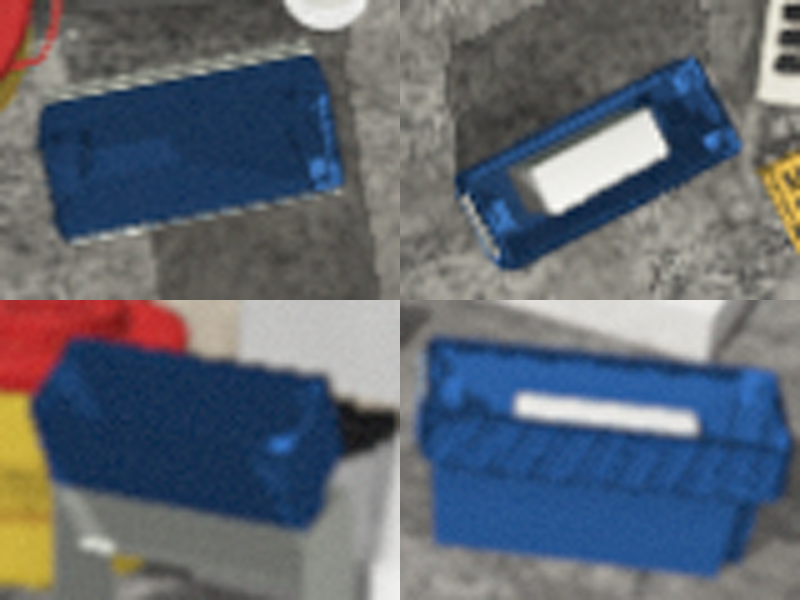

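```bash
python3 - <<'E'
from h import *
from scipy.spatial.transform import Rotation as R
s=ctrl.sense(); print(np.round(R.from_rotvec(s['ee_rot']).as_matrix(),4))
E
python3 -c "
import bench,inspect;print([n for n in dir(bench) if n[0]!='_']);print([n for n in dir(bench.ctrl) if n[0]!='_'])"
```

```text
[[ 9.223e-01 -7.000e-04  3.865e-01]
 [-3.865e-01 -1.400e-03  9.223e-01]
 [-1.000e-04 -1.000e+00 -1.600e-03]]
['ctrl', 'grab_frame']
['PlanningError', 'finish_job', 'sense']
```

The tool stays vertical because only yaw is commanded, and the bin is tilted 25°. Gripping across the width while the bin is nested would catch bin_spare's uphill rim. The end walls are vertical planes, though, so vertical pads lie flat on them. I'll measure the bin poses precisely.

```bash
cat > m.py <<'E'
from h import *
import pickle
def mask(f):
    hsv=cv2.cvtColor(f['image'],cv2.COLOR_RGB2HSV)
    return ((hsv[...,0]>100)&(hsv[...,0]<122)&(hsv[...,1]>120)&(hsv[...,2]>30)).astype(np.uint8)
def cloud(f,box):
    P=pts(f); m=mask(f)>0
    q=P[m]; q=q[~np.isnan(q[:,0])]
    lo,hi=box; return q[((q>lo)&(q<hi)).all(1)]
def frame_fit(q,tilt,z0=None,band=0.006):
    """find yaw (bin +x heading) s.t. rim rectangle; returns corners"""
    yaw=None
    return
E
python3 - <<'E'
from m import *
t=pickle.load(open('top0.pkl','rb'));s=pickle.load(open('scene0.pkl','rb'))
# loaded
for n,f in(('top',t),('scene',s)):
    q=cloud(f,([.33,-.4,.04],[.52,-.14,.12]))
    print(n,'loaded rim z pct',np.round(np.percentile(q[:,2],[80,90,95,99]),4))
    r=q[q[:,2]>.072]
    rect=cv2.minAreaRect(r[:,:2].astype(np.float32)*1000); print(len(r),rect)
    # stand bins
    q=cloud(f,([.55,.0,.08],[.72,.25,.25]))
    for ps in np.radians([96,98,100,102,104]):
        x=np.array([np.cos(ps),np.sin(ps),0]); h=np.array([np.cos(ps+np.pi/2),np.sin(ps+np.pi/2),0]) # h toward robot
        z=np.sin(np.radians(25))*h+np.cos(np.radians(25))*np.array([0,0,1]); y=np.cross(z,x)
        c=q@np.stack([x,y,z]).T
        zz=c[:,2]; top=np.percentile(zz,97); r=c[zz>top-.008]
        print(n,round(np.degrees(ps)),'rimz',np.round(np.percentile(zz,[85,90,95,99]),4),len(r),cv2.minAreaRect(r[:,:2].astype(np.float32)*1000))
E
```

```text
top loaded rim z pct [0.0741 0.0762 0.0781 0.0815]
183 ((423.6329040527344, -266.18853759765625), (61.246551513671875, 160.3478240966797), 25.58453369140625)
top 96 rimz [-0.1078 -0.1059 -0.104  -0.1001] 324 ((60.742347717285156, -637.8178100585938), (157.233154296875, 62.172821044921875), 3.0767085552215576)
top 98 rimz [-0.1085 -0.1068 -0.1047 -0.1011] 324 ((38.988895416259766, -639.3934936523438), (157.2775421142578, 62.17282485961914), 1.2638009786605835)
top 100 rimz [-0.109  -0.1073 -0.105  -0.101 ] 314 ((17.188095092773438, -640.281982421875), (62.17282485961914, 157.28797912597656), 89.45117950439453)
top 102 rimz [-0.1094 -0.1074 -0.1048 -0.1003] 308 ((-4.633766174316406, -640.4818725585938), (62.172828674316406, 157.26390075683594), 87.63809967041016)
top 104 rimz [-0.1094 -0.1069 -0.104  -0.0989] 267 ((-26.450428009033203, -639.9932861328125), (62.172908782958984, 157.2047882080078), 85.8236312866211)
scene loaded rim z pct [0.0743 0.0768 0.0783 0.0809]
665 ((424.28875732421875, -269.48785400390625), (67.41860961914062, 155.0507049560547), 25.346820831298828)
scene 96 rimz [-0.1057 -0.1039 -0.1023 -0.0997] 390 ((59.15151596069336, -636.8287353515625), (156.84654235839844, 67.16413116455078), 3.29195237159729)
scene 98 rimz [-0.1063 -0.1047 -0.103  -0.1001] 388 ((37.39704132080078, -638.3565673828125), (156.8994598388672, 67.16255187988281), 1.4778324365615845)
scene 100 rimz [-0.1069 -0.1052 -0.1034 -0.1001] 375 ((15.473625183105469, -639.1942138671875), (67.16219329833984, 157.16603088378906), 89.66493225097656)
scene 102 rimz [-0.1069 -0.1052 -0.1033 -0.0996] 356 ((-6.354072570800781, -639.3381958007812), (67.16304016113281, 157.16944885253906), 87.8525390625)
scene 104 rimz [-0.1065 -0.105  -0.1026 -0.0984] 335 ((-29.456241607666016, -638.7020874023438), (67.16502380371094, 154.56764221191406), 86.03973388671875)
```

```bash
cat >> m.py <<'E'
def axes(ps,tilt=25.):
    t=np.radians(tilt); x=np.array([np.cos(ps),np.sin(ps),0]); h=np.array([-np.sin(ps),np.cos(ps),0])
    z=np.sin(t)*h+np.cos(t)*np.array([0,0,1]); return np.stack([x,np.cross(z,x),z])
A=axes(np.radians(99.5))
from scipy.spatial.transform import Rotation as R
def delta(p,phi,s=None):
    """tool-frame shift (cm) to reach TCP p, and yaw to bring jaw azimuth to phi"""
    s=s or ctrl.sense(); M=R.from_rotvec(s['ee_rot']).as_matrix()
    ph=np.arctan2(M[1,2],M[0,2]); d=M.T@(np.array(p)-s['tcp_pos'])*100
    dy=-(phi-ph); return np.round(d,2),round(float(dy),3),round(float(np.degrees(ph)),2)
E
python3 - <<'E'
from m import *
t=pickle.load(open('top0.pkl','rb'));s=pickle.load(open('scene0.pkl','rb'))
for n,f in(('top',t),('scene',s)):
    q=cloud(f,([.55,.0,.08],[.72,.25,.25])); c=q@A.T; zz=c[:,2]; r=c[zz>np.percentile(zz,97)-.008]
    a=r.min(0);b=r.max(0); print(n,a.round(4),b.round(4))
    m=np.r_[(a[:2]+b[:2])/2,-.104]; w=A.T@m; print('rim centre',w.round(4), '-x end', (A.T@(m-[.08,0,0])).round(4),'+x',(A.T@(m+[.08,0,0])).round(4))
W=pts(t);S=pts(s)
for n,f,P,px in(('dropper',t,W,(238,218)),('cup',t,W,(212,251)),('carton2',t,W,(375,242)),('pen1',t,W,(280,250)),('pen2',t,W,(318,237))):
    print(n,P[px[1],px[0]].round(3))
# height map of free worktop
H=np.nan_to_num(W[...,2]); 
m=(H>.006); 
print('clutter in region X.42-.58,Y-.12..0.22:')
g=np.zeros((18,36))
for i in range(18):
  for j in range(36):
    x0=.60-.0125*i; y0=.24-.0125*j
    k=(abs(W[...,0]-x0)<.00625)&(abs(W[...,1]-y0)<.00625)
    g[i,j]=np.nanmax(W[...,2][k]) if k.any() else -1
for i in range(18): print('%.3f'%(.60-.0125*i),' '.join('%3d'%min(999,1000*v) for v in g[i]))
E
```

```text
top [-0.056  -0.6712 -0.1115] [ 0.1013 -0.609  -0.0944]
rim centre [0.6118 0.1253 0.1763] -x end [0.625  0.0464 0.1763] +x [0.5986 0.2043 0.1763]
scene [-0.0576 -0.6727 -0.1099] [ 0.0995 -0.6054 -0.0961]
rim centre [0.6111 0.1235 0.1758] -x end [0.6243 0.0446 0.1758] +x [0.5979 0.2024 0.1758]
dropper [0.492 0.296 0.137]
cup [0.402 0.39  0.06 ]
carton2 [ 0.416 -0.088  0.084]
pen1 [0.4   0.194 0.001]
pen2 [0.437 0.076 0.013]
clutter in region X.42-.58,Y-.12..0.22:
0.600   4   4  -1 183 173 138 142 143 146 151 151 157 161 163 162 170 164   5   4   5   5   4   2   4   5   3  33  94  92  94  96  92  92  38  34  33
0.588   6   4   5 176 154 152 160 159 166 165 165 163 166 164 163 162   2   2   5   6   6   3   4   3   4   4  32  36  33  34  32  32  31  26  36  13
0.575   4   7   5 166 165 160 165 164 160   5   6   4   6   3   4   4   5   6   5   4   5   5   5   2   5   3   4   5   1   6   6   4   4   5   4   4
0.562   4   8   4   7   3   5   5   5   5   5   5   8   5   3   3   3   4   6   5   4   4   5   3   4   7   5   3   4   4   5   3   6   5   4   4   8
0.550   7   4   6   2   5   5   2
[... 1366 characters left out ...]
   4  14  17  17  14  14   3   5   4   4   2   5   3  90  89  88  89  88   3   5   3   2   3   3   2
0.425   5   4   4   7  13   5   3   3   3   3  15  17  16  12   4   3   5   3   4   5   4   5   3   4  83  88  91  89  88   4   2   2   5   5  77  80
0.412   5   3   3   9  11   3   6   5   6   5  17  17   4   3   7   3   3   6   5   4   5   4   2   5  50  87  88  89  87   0   3   5   7   4  82  71
0.400   2   2   3  13   3   6   2   5   3   2   5   4   5   4   3   5   4   2   5   3   6   9   5   3   2  86  88  88  88   6   3   4   4   3  76  81
0.387   3   3   8  11   4   4   6   3   3   5   6   6   3   3   6   3   4   6   9   4   3   5   7   2   1  87  91  90  87   0   3   3   6   4   1  85
```

```bash
python3 - <<'E'
from m import *
print(delta([.625,.046,.305],np.radians(99.5)))
t=pickle.load(open('top0.pkl','rb'));W=pts(t)
print('sharps',W[137,235].round(3), np.nanmax(W[105:170,200:268,2]), 'rackbehind',W[115,292].round(3),W[130,325].round(3))
E
```

```text
(array([ 55.87,  -0.14, -29.06]), -0.563, 67.26)
sharps [0.715 0.298 0.164] 0.18019566583156288 rackbehind [0.79  0.142 0.114] [0.739 0.048 0.128]
```

>>> {"method": "move_arm", "body": {"steps": [[5.0, 0, -2.6, 0], [5.0, 0, -2.6, 0], [5.0, 0, -2.6, 0], [5.0, 0, -2.6, 0], [5.0, 0, -2.6, 0], [5.0, 0, -2.6, 0], [5.0, 0, -2.6, 0], [5.0, 0, -2.6, 0], [5.0, 0, -2.6, 0], [5.0, 0, -2.6, 0], [5.9, -0.1, -3.1, 0], [0, 0, 0, -0.14], [0, 0, 0, -0.14], [0, 0, 0, -0.14], [0, 0, 0, -0.14], [0, 0, 0, 0]]}}

```text
clock: 2.15
tcp_pos: [0.6225, 0.049, 0.3044]
ee_rot: [-1.567, -0.126, 0.128]
ft_force: [-0.0, -0.3, 0.0]
grip_width: 1.003
```

```bash
python3 - <<'E'
from m import *
s=ctrl.sense();print(s['clock'],s['tcp_pos'],s['q'].round(3),delta([.625,.046,.305],np.radians(99.5)))
f=grab_frame('wrist'); pickle.dump(f,open('w1.pkl','wb')); cv2.imwrite('pics/w1.png',f['image'][...,::-1])
E
```

```text
2.15 [0.62248685 0.04903188 0.3044244 ] [ 0.011  0.375  1.398 -0.     1.369 -1.721] (array([ 0.2 , -0.06, -0.34]), -0.004, 99.26)
```

View pics/w1.png

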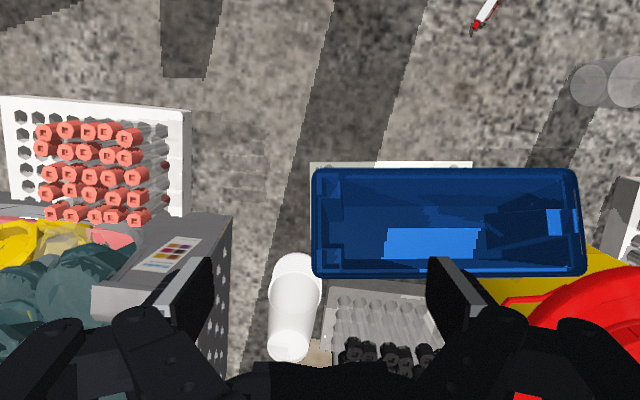

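```bash
python3 - <<'E'
from m import *
f=pickle.load(open('w1.pkl','rb'));P=pts(f);m=mask(f)>0
q=P.reshape(-1,3)@A.T; q=q.reshape(400,640,3)
rc=A@np.array([.6115,.1245,.1775]); print(rc)
c=(q-rc)*1000
b=m&(c[...,2]>-6)&(c[...,2]<6)&(abs(c[...,1])<60)&(abs(c[...,0])<110)
r=c[b]; print(len(r), np.percentile(r,[0.5,99.5],axis=0).round(1)); print(cv2.minAreaRect(r[:,:2].astype(np.float32)))
print('z of rim candidates', np.percentile(c[m&(abs(c[...,1])<40)&(abs(c[...,0])<90)][:,2],[80,90,95,98,99.5]).round(1))
# map: height (z rel rim) on grid x -90..-45, y -40..40
for x0 in range(-92,-40,4):
    row=[]
    for y0 in range(-44,46,4):
        k=(abs(c[...,0]-x0)<2)&(abs(c[...,1]-y0)<2)&(c[...,2]>-90)
        row.append('%4d'%np.median(c[...,2][k]) if k.any() else '   .')
    print('%4d'%x0,''.join(row))
im=cv2.resize(f['image'][150:290,300:460,::-1],None,fx=5,fy=4.28,interpolation=cv2.INTER_CUBIC)[:600]
im=cv2.resize(f['image'][155:285,300:460,::-1],(738,600),interpolation=cv2.INTER_CUBIC)
cv2.imwrite('pics/w1c.png',im)
E
```

```text
[ 0.02186595 -0.64024453 -0.10270135]
5718 [[-79.8 -31.   -6. ]
 [ 78.5  34.4   2.8]]
((-1.3799362182617188, 1.7042961120605469), (65.67013549804688, 161.54244995117188), 89.89604949951172)
z of rim candidates [-6.  -3.9 -1.8  0.5  2.1]
 -92  127 141   .   .   .   .   .   .   .   .   .   .   .   .   .   .   .   .   .   .   .   .   .
 -88  125 143   .   .   .   .   .   .   .   .   .   .   .   .   .   .   .   .   .   .   .   .   .
 -84  125   .   .   .   . -15 -15 -15 -16  -7 -15  -6 -15  -5  -5 -15  -5  -4  -4   .   .   .   .
 -80  125   .   . -20 -24  -2  -2  -3  -5  -5  -5  -5  -6  -5  -5  -6  -4  -4 -11  -9   .   .   .
 -76  125   .   . -23   1   1   1   1  -6  -7  -7  -7  -7  -7  -7  -6   0   0   0  -2  -5   .   .
 -72  125   .   . -21   1  -1  -5  -5 -13 -47 -55 -48 -47 -56 -41 -14  -5  -5  -1  -2  -5   .   .
 -68  125   .   . -25   1   0  -5  -5 -13 -72 -75 -75 -75 -75 -46 -14  -6  -6   0  -2  -5   .   .
 -64  125 141   . -20  -4  -6  -6  -6 -25 -71 -75 -75 -75 -75 -48 -20  -6  -6  -7  -4  -4   .   .
 -60  128   .   . -19  -4 -20 -53 -62 -53 -74 -75 -75 -75 -75 -60 -53 -64 -44 -16  -4  -5   .   .
 -56  136 133   . -19  -4 -20 -74 -74 -75 -75 -75 -75 -75 -75 -75 -75 -75 -49 -15  -4  -3   .   .
 -52  136 131 127 -25  -4 -20 -70 -74 -75 -74 -75 -75 -75 -75 -75 -75 -75 -50 -16  -4  -4   .   .
 -48  136 130 124 -22  -4 -21 -71 -75 -75 -75 -75 -75 -75 -75 -75 -75 -75 -49 -17  -5  -3   .   .
 -44  135 129 123 -18  -4 -20 -70 -75 -75 -75 -75 -75 -75 -75 -75 -75 -75 -50 -16  -5  -4   .   .
```

View pics/w1c.png

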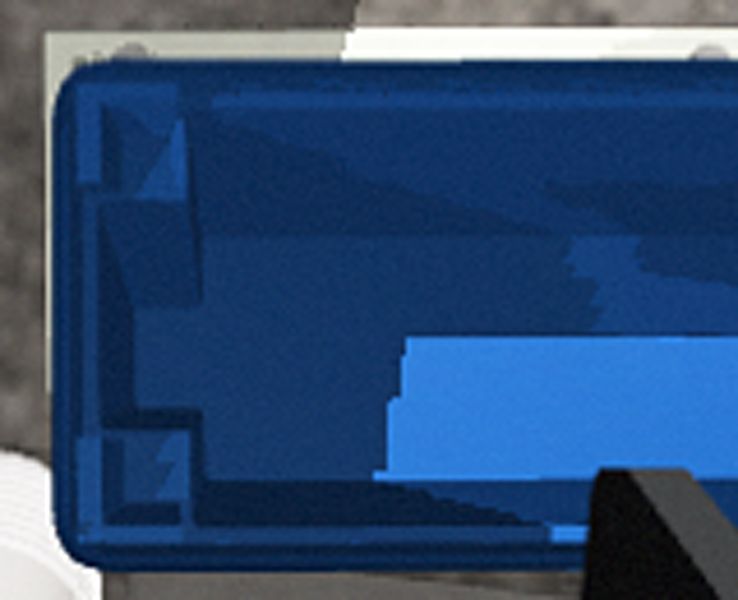

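Wrist crop: the -x end has two corner columns, at crop (140,150) and (140,480). The gap between them is only about 24 mm, too tight for a 22 mm finger slanted at 25°. I'll check the rim profile more closely before choosing the grip.

```bash
python3 - <<'E'
from m import *
f=pickle.load(open('w1.pkl','rb'));P=pts(f)
c=((P.reshape(-1,3)@A.T).reshape(400,640,3)-[.0205,-.6385,-.1002])*1000   # recentred, z rel. to nominal rim 80
def prof(ix,rng,other,lo,hi,step=1.5):
    for a in np.arange(*rng,step):
        k=(abs(c[...,ix]-a)<step/2)&(c[...,other]>lo)&(c[...,other]<hi)&(c[...,2]>-100)&(c[...,2]<20)
        if k.sum()>3: print(round(a,1),k.sum(),np.percentile(c[...,2][k],[10,50,90]).round(1))
print('across width, x -40..-10'); prof(1,(-42,42),0,-40,-10)
print('along end, y -8..8'); prof(0,(-90,-60),1,-8,8)
print('+x end, y -25..-14'); prof(0,(55,92),1,-25,-14)
print('+x end, y -6..6'); prof(0,(50,92),1,-6,6)
for n in('top','scene'):
    g=pickle.load(open(n+'0.pkl','rb'));Q=pts(g)
    B=axes(np.radians(115.5),0); d=((Q.reshape(-1,3)-[.424,-.268,0])@B.T).reshape(400,640,3)*1000
    print(n,'loaded z map')
    for x0 in range(-84,85,6):
        row=[]
        for y0 in range(-36,37,4):
            k=(abs(d[...,0]-x0)<3)&(abs(d[...,1]-y0)<2)
            row.append('%4d'%np.median(d[...,2][k]) if k.any() else '   .')
        print('%4d'%x0,''.join(row))
E
```

```text
across width, x -40..-10
-33.0 146 [-28.8 -19.9  -5.9]
-31.5 41 [-29.6 -28.9 -28.2]
-30.0 134 [-8.1 -6.6 -4. ]
-28.5 96 [-8.7 -7.8 -7.1]
-27.0 173 [-22.1 -12.   -7.8]
-25.5 133 [-41.3 -33.7 -26.5]
-24.0 99 [-56.4 -49.2 -41.6]
-22.5 79 [-73.2 -65.5 -63.5]
-21.0 78 [-78.4 -77.4 -76.6]
-19.5 75 [-78.6 -77.6 -76.7]
-18.0 76 [-78.4 -77.6 -76.6]
-16.5 77 [-78.5 -77.6 -76.7]
-15.0 76 [-78.3 -77.4 -76.7]
-13.5 77 [-78.6 -77.4 -76.5]
-12.0 77 [-78.6 -77.8 -76.9]
-10.5 76 [-78.5 -77.7 -76.9]
-9.0 76 [-78.4 -77.7 -77. ]
-7.5 66 [-78.4 -77.6 -76.8]
-6.0 59 [-78.6 -77.5 -76.7]
-4.5 65 [-78.6 -77.7 -77. ]
-3.0 73 [-78.4 -77.8 -77.1]
-1.5 74 [-78.8 -77.8 -76.9]
0.0 78 [-78.7 -77.8 -77. ]
1.5 76 [-78.7 -77.9 -77.1]
3.0 75 [-78.7 -77.8 -76.8]
4.5 76 [-78.5 -77.7 -77. ]
6.0 75 [-78.7 -77.8 -77.2]
7.5 67 [-78.7 -77.6 -76.9]
9.0 53 [-79.  -78.1 -76.9]
10.5 71 [-79.  -77.9 -77.4]
12.0 75 [-78.6 -77.9 -77.3]
13.5 76 [-78.6 -78.  -77.2]
15.0 76 [-79.  -78.  -77.2]
16.5 75 [-78.9 -78.1 -77.5]
18.0 70 [-79.  -78.1 -77.4]
19.5 98 [-79.  -76.3 -72.4]
21.0 179 [-72.4 -66.  -60.6]
22.5 215 [-58.1 -52.1 -46.5]
24
[... 5792 characters left out ...]
  63  64   .   .   .   .   6  22  61  58   2
  42    .  75  67  57  54   .   .   .   .   .   .   .   .   .   5  18  52  63   1
  48    .  76  63  58   .   .   .   .   .   .   .   .   .   .   5  21  54  63   2
  54    .  77  64  60   .   .   .   .   .   .   .   .   .   .   4  22  53  60   1
  60    .  76  71  62   .   .   .  65  64  73  73  71   .   .   6  21  54  62   1
  66    .  77  70  68   .   .   .   .  73  73  72  70  38   0   8  22  54  66   2
  72   39  74  72   1   2   1   2   1  72  70  75  69  37   2   2  37  59  65   1
  78    1  58  67   2  74   1  54   1  53  27   3   1   2   3  61  60  59   2   1
  84    1   0   2   0   1   2   2   1   2   2   2   1   2   1   2   2   1   2   1
```

```bash
python3 - <<'E'
from m import *
f=pickle.load(open('w1.pkl','rb'));P=pts(f)
c=((P.reshape(-1,3)@A.T).reshape(400,640,3)-[.0205,-.6385,-.1002])*1000
# calibrate centre: outer skirts
for (lo,hi) in((-77.2,-75.2),(-74.5,-72),(-71,-65)):
    print('x',lo,hi)
    for a in np.arange(-34,35,1.):
        k=(abs(c[...,1]-a)<.5)&(c[...,0]>lo)&(c[...,0]<hi)&(c[...,2]>-90)&(c[...,2]<10)
        if k.sum()>1: print('%d:%.0f/%d'%(a,np.median(c[...,2][k]),k.sum()),end=' ')
    print()
# true edges by casting image pixels on the rim plane z=-1
def cast(u,v,zr):
    o,d=ray(f,u,v); n=A[2]; z0=-.1002+zr/1000; t=(z0-n@o)/(n@d); p=A@(o+t*d); return ((p-[.0205,-.6385,0])*1000)[:2].round(1)
sc=738/160
for cu,cv,zr in ((90,185,-1),(90,435,-1),(195,200,-8),(195,415,-8),(190,95,-8),(75,65,0),(75,568,0),(52,300,0)):
    print((cu,cv),cast(300+cu/sc,155+cv/sc*1.0*(130/600*738/160),zr))
E
```

```text
x -77.2 -75.2
-32:-22/8 -31:-29/5 -29:-1/3 -28:-0/6 -27:-0/6 -26:-1/6 -25:-1/3 -24:-0/6 -23:-1/6 -22:-1/7 -21:0/3 -20:-1/7 -19:-1/7 -18:-0/7 -17:-1/7 -16:-0/3 -15:-8/6 -14:-7/4 -13:-8/5 -12:-8/6 -11:-8/6 -10:-9/3 -9:-8/6 -8:-8/6 -7:-8/3 -6:-9/6 -5:-8/6 -4:-8/4 -3:-8/5 -2:-8/6 -1:-8/3 0:-8/5 1:-9/6 2:-8/3 3:-9/6 4:-8/5 5:-9/5 6:-8/5 7:-8/6 8:-9/3 9:-9/6 10:-8/5 11:-8/5 12:-9/7 13:-8/3 14:-9/5 15:-8/7 16:-5/12 17:-1/7 18:-1/7 19:-1/9 20:-1/5 21:-2/7 22:-1/7 23:-1/5 24:-1/7 25:-1/7 26:-1/9 27:-1/5 28:-1/5 29:-2/3 31:-8/3 32:-7/14 
x -74.5 -72
-33:-20/11 -32:-28/6 -30:-5/10 -29:-1/5 -28:-1/10 -27:-1/10 -26:-2/10 -25:-4/8 -24:-4/7 -23:-4/10 -22:-4/9 -21:-3/7 -20:-3/5 -19:-4/8 -18:-4/8 -17:-3/7 -16:-7/5 -15:-9/6 -14:-17/6 -13:-21/5 -12:-23/5 -11:-27/6 -10:-28/8 -9:-23/5 -8:-31/7 -7:-23/5 -6:-30/7 -5:-23/6 -4:-31/7 -3:-25/5 -2:-31/7 -1:-25/5 0:-24/7 1:-34/5 2:-25/7 3:-29/6 4:-29/6 5:-25/5 6:-26/3 7:-25/7 8:-21/4 9:-26/5 10:-23/3 11:-26/7 12:-31/7 13:-23/13 14:-16/13 15:-9/11 16:-7/10 17:-5/8 18:-5/6 19:-5/6 20:-4/8 21:-4/6 22:-4/6 23:-5/6 24:-4/8 25:-4/7 26:-3/9 27:-1/8 28:-1/7 30:-4/6 32:-8/7 33:-7/6 
x -71 -65
-33:-22/29 -32:-30/10 -30:-6/22 -29:-0/10 -28:-0/20 -27:-0/20 -26:-2/22 -25:-6/22 -24:-8/9 -23:-8/20 -22:-8/21 -21:-8/20 -20:-8/10 -19:-8/20 -18:-8/20 -17:-8/10 -16:-8/20 -15:-8/14 -14:-27/16 -13:-39/2 -12:-41/7 -11:-56/9 -10:-72/7 -9:-77/7 -8:-77/9 -7:-77/11 -6:-77/8 -5:-77/8 -4:-77/9 -3:-78/10 -2:-76/9 -1:-77/7 0:-78/12 1:-77/9 2:-77/6 3:-76/7 4:-78/12 5:-78/8 6:-77/7 7:-77/10 8:-72/16 9:-63/18 10:-54/22 11:-46/23 12:-36/30 13:-27/33 14:-17/38 15:-10/27 16:-8/13 17:-9/17 18:-9/17 19:-9/15 20:-9/18 21:-8/18 22:-9/12 23:-9/19 24:-8/19 25:-6/25 26:-3/26 27:-1/19 28:-1/18 29:-2/3 30:-5/17 31:-5/3 32:-8/19 33:-8/9 
(90, 185) [-75.7  15.2]
(90, 435) [-75.8 -16.1]
(195, 200) [-62.   14.4]
(195, 415) [-62.3 -13.5]
(190, 95) [-62.4  28.4]
(75, 65) [-77.5  30.5]
(75, 568) [-77.6 -32.2]
(52, 300) [-80.4   0.5]
```

Between the -x columns the gap is about 30 mm, with ribs at y=-15.5 and +16 and the rim confirmed at z≈0.180. A vertical finger therefore fits there to about 10 mm depth. I'll grip the -x end wall flat, draw the bin out along its axis and set it level on free worktop, then regrip across the width. First I partly close the jaws and check where the fingertips are.

```bash
cat >> m.py <<'E'
C0=np.array([.0205,-.6385,-.1002])  # rim centre in A coords
def binpt(x,y,d): return A.T@(C0+np.array([x,y,-d])/1000)
E
python3 - <<'E'
from m import *
p=binpt(-77,3.1,10); print(p, delta(p+[0,0,.073+.035],np.radians(99.5)))
f=pickle.load(open('w1.pkl','rb'));P=pts(f)
k=(P[...,2]>.19)&(P[...,2]<.3)&(P[...,1]<.1)
q=P[k]; q=q[(abs(q[:,0]-p[0])<.1)&(abs(q[:,1]-p[1])<.12)]; 
s=ctrl.sense();print(len(q)); 
if len(q): print(np.percentile(q,[0,10,50,90,100],axis=0).round(3))
print('crate',P[250,150].round(3),P[265,215].round(3),P[285,110].round(3))
E
```

```text
[0.62322929 0.04700718 0.16865653] (array([ 0.04,  2.78, -0.22]), -0.005, 99.2)
16955
[[ 0.6   -0.066  0.19 ]
 [ 0.604 -0.035  0.218]
 [ 0.621  0.002  0.282]
 [ 0.661  0.093  0.298]
 [ 0.7    0.1    0.3  ]]
crate [ 0.679 -0.068  0.135] [ 0.697 -0.026  0.109] [ 0.664 -0.056  0.209]
```

>>> {"method": "move_arm", "body": {"steps": [[0, 1.4, -0.1, -0.005], [0, 1.4, -0.1, 0], [0, 0, 0, 0], [0, 0, 0, 0]], "jaw": 20}}

```text
clock: 2.7
tcp_pos: [0.623, 0.0471, 0.2765]
ee_rot: [-1.567, -0.131, 0.132]
ft_force: [-0.3, 0.5, -0.2]
grip_width: 0.201
```

```bash
python3 - <<'E'
from m import *
s=ctrl.sense();p=binpt(-77,3.1,10); print(s['clock'],s['grip_width'],delta(p+[0,0,.073],np.radians(99.5)))
f=grab_frame('wrist'); pickle.dump(f,open('w2.pkl','wb')); cv2.imwrite('pics/w2.png',f['image'][...,::-1])
M=R.from_rotvec(s['ee_rot']).as_matrix(); T=(pts(f).reshape(-1,3)-s['tcp_pos'])@M; T=T.reshape(400,640,3)*1000
np.save('T2.npy',T)
k=(T[...,1]<85)&(T[...,1]>20)&(abs(T[...,2])<45)&(abs(T[...,0])<30)&(f['image'].max(2)<110)
q=T[k]
for a in range(-40,41,4):
    m=abs(q[:,2]-a)<2
    if m.any(): print(a,m.sum(),'x',np.percentile(q[m][:,0],[2,98]).round(),'y max',np.percentile(q[m][:,1],[50,95,99]).round(1))
E
```

```text
2.7 0.20081697346603888 (array([ 0.02,  3.48, -0.01]), 0.002, 99.62)
-40 145 x [-13.   8.] y max [22.  26.3 27.7]
-36 163 x [-14. -12.] y max [21.9 27.7 28.3]
-32 217 x [-14.  -7.] y max [23.  28.2 29.5]
-28 356 x [-12.  -6.] y max [24.1 30.4 31.6]
-24 217 x [-13.  -7.] y max [28.4 59.3 62.5]
-20 604 x [-14.  -7.] y max [33.6 63.6 66.1]
-16 416 x [-14.  -7.] y max [26.9 59.2 66.2]
-12 976 x [-13.   8.] y max [35.  64.1 67.8]
-8 493 x [-11.  10.] y max [45.7 67.7 69.8]
8 1138 x [-12.  10.] y max [36.8 65.7 69.4]
12 797 x [-13.   7.] y max [38.  64.7 68.2]
16 559 x [-14.  -7.] y max [29.1 63.5 66.4]
20 498 x [-13.  -7.] y max [33.1 62.7 65.4]
24 200 x [-8. -6.] y max [25.9 31.6 32.7]
28 304 x [-13.  -6.] y max [23.4 30.1 30.9]
32 219 x [-14. -11.] y max [22.4 27.5 27.9]
36 146 x [-14. -11.] y max [22.5 28.  28.3]
40 125 x [-13.   8.] y max [21.3 25.  25.6]
```

View pics/w2.png

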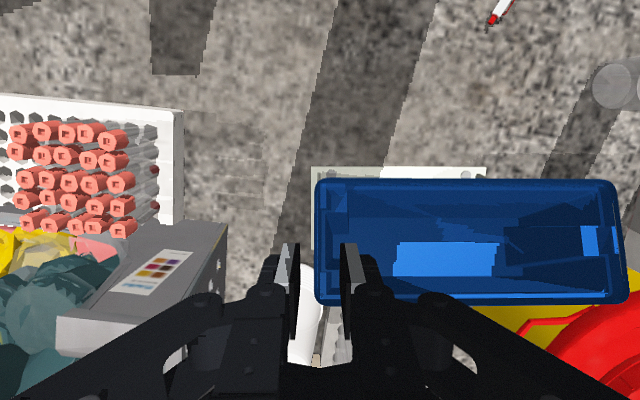

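```bash
python3 - <<'E'
from m import *
f=pickle.load(open('w2.pkl','rb'));P=pts(f)
c=((P.reshape(-1,3)@A.T).reshape(400,640,3)-C0)*1000
m=(mask(f)>0)&(c[...,2]>-6)&(c[...,2]<4)&(abs(c[...,0])<95)&(abs(c[...,1])<45)
r=c[m]; print(cv2.minAreaRect(r[:,:2].astype(np.float32)))
k=(c[...,0]>-77)&(c[...,0]<-75)
for a in np.arange(-34,35,1.):
    kk=k&(abs(c[...,1]-a)<.5)&(c[...,2]>-20)&(c[...,2]<8)&(mask(f)>0)
    if kk.any(): print('%d:%.0f'%(a,np.median(c[...,2][kk])),end=' ')
print()
for a in np.arange(-86,-70,1.):
    kk=(abs(c[...,0]-a)<.5)&(c[...,1]>2)&(c[...,1]<14)&(c[...,2]>-40)&(c[...,2]<8)&(mask(f)>0)
    if kk.any(): print('%d:%.0f'%(a,np.median(c[...,2][kk])),end=' ')
E
```

```text
((1.0876312255859375, -0.08099746704101562), (65.58914947509766, 159.44549560546875), 89.86783599853516)
-33:-16 -32:-10 -30:-4 -29:-0 -28:0 -27:-1 -26:-1 -25:-0 -24:-0 -23:-1 -22:-0 -21:-1 -20:-0 -19:-1 -18:-1 -17:-1 -16:-7 -15:-8 -14:-8 -13:-8 -12:-8 -11:-9 -10:-8 -9:-9 -8:-9 -7:-8 -6:-8 -5:-8 -4:-9 -3:-8 -2:-8 -1:-8 0:-8 1:-8 2:-8 3:-9 4:-8 5:-8 6:-8 7:-8 8:-8 9:-8 10:-8 11:-8 12:-8 13:-9 14:-9 15:-9 16:-4 17:-1 18:-0 19:-1 20:-1 21:-2 22:-1 23:-1 24:-1 25:-2 26:-2 27:-1 28:-2 29:-2 31:-9 32:-9 
-81:-19 -80:-30 -79:-30 -78:-6 -77:-8 -76:-8 -75:-9 -74:-17 -73:-26 -72:-27 -71:-26
```

>>> {"method": "move_arm", "body": {"steps": [[0, 1.0, 0, 0], [0, 1.0, 0, 0], [0, 0.8, 0, 0], [0, 0.7, 0, 0], [0, 0, 0, 0]]}}

```text
clock: 3.38
tcp_pos: [0.6226, 0.0471, 0.2409]
ee_rot: [-1.567, -0.131, 0.133]
ft_force: [0.3, -0.1, -0.7]
grip_width: 0.203
```

>>> {"method": "move_arm", "body": {"steps": [[0, 0, 0, 0], [0, 0, 0, 0], [0, 0, 0, 0]], "jaw": 0, "grip_force": 90}}

```text
clock: 3.75
tcp_pos: [0.6231, 0.0471, 0.2423]
ee_rot: [-1.567, -0.133, 0.132]
ft_force: [-0.7, 0.2, 2.0]
grip_width: 0.027
```

```bash
python3 - <<'E'
from m import *
s=ctrl.sense();print(s['clock'],s['grip_width'],s['grip_width']*85,s['ft_force'],s['wrist_torque'])
f=grab_frame('wrist'); pickle.dump(f,open('w3.pkl','wb')); cv2.imwrite('pics/w3.png',f['image'][...,::-1])
n=A[2]; M=R.from_rotvec(s['ee_rot']).as_matrix(); print('tool-frame dir of bin z',(M.T@n).round(4))
E
```

```text
3.75 0.026892538329870888 2.2858657580390256 [-0.66912348  0.21029175  1.95706972] [0.0658944  0.17484071 0.12390645]
tool-frame dir of bin z [-4.222e-01 -9.065e-01  9.000e-04]
```

View pics/w3.png

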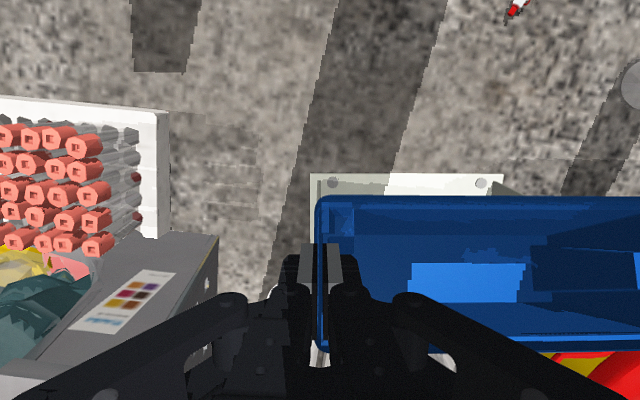

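The wrist view shows the end wall pinched at (320,300), with an opening of 2.3 mm. I'll draw 2 cm along the bin axis and check.

>>> {"method": "move_arm", "body": {"steps": [[-0.21, -0.45, 0, 0], [-0.21, -0.45, 0, 0], [-0.21, -0.45, 0, 0], [-0.21, -0.45, 0, 0], [0, 0, 0, 0]]}}

```text
clock: 4.42
tcp_pos: [0.6148, 0.0456, 0.2604]
ee_rot: [-1.567, -0.133, 0.131]
ft_force: [-0.1, -1.1, -1.0]
grip_width: 0.025
```

```bash
cat >> m.py <<'E'
def shot(n,name,crop=None,k=1):
    f=grab_frame(n); pickle.dump(f,open(name+'.pkl','wb')); im=f['image'][...,::-1]
    if crop: x0,x1,y0,y1=crop; im=cv2.resize(im[y0:y1,x0:x1],None,fx=k,fy=k,interpolation=cv2.INTER_CUBIC)
    cv2.imwrite(f'pics/{name}.png',im); return f
E
python3 - <<'E'
from m import *
s=ctrl.sense();print(s['clock'],s['grip_width'],s['tcp_pos'],s['ft_force'],s['wrist_torque'])
shot('scene','s4',(270,410,120,225),5)
E
```

```text
4.425 0.024659763427077028 [0.61480673 0.04564712 0.26042001] [-0.13873706 -1.135202   -1.04238039] [-0.11066864  0.0493573  -0.040014  ]
```

View pics/s4.png

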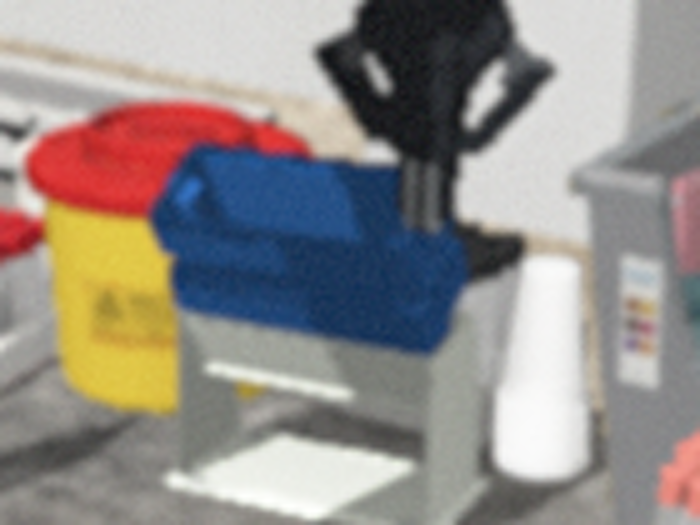

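Scene view: the upper bin has moved out about 20 mm and the spare stays in the cradle, with the step between them visible at (175,255). I'll keep drawing straight.

>>> {"method": "move_arm", "body": {"steps": [[-0.25, -0.54, 0, 0], [-0.25, -0.54, 0, 0], [-0.25, -0.54, 0, 0], [-0.25, -0.54, 0, 0], [-0.25, -0.54, 0, 0], [-0.25, -0.54, 0, 0], [-0.25, -0.54, 0, 0], [-0.25, -0.54, 0, 0], [-0.42, -0.9, 0, 0], [-0.42, -0.9, 0, 0], [0, 0, 0, 0]]}}

```text
clock: 5.85
tcp_pos: [0.5869, 0.0409, 0.3223]
ee_rot: [-1.567, -0.134, 0.13]
ft_force: [0.5, 0.0, -1.5]
grip_width: 0.025
```

```bash
python3 - <<'E'
from m import *
s=ctrl.sense();print(s['clock'],s['grip_width'],s['tcp_pos'],s['ft_force'],s['wrist_torque'])
shot('scene','s5',(260,420,80,205),5); f=shot('wrist','w5')
P=pts(f);m=mask(f)>0
E
```

```text
5.85 0.025382055320400086 [0.58689052 0.04092555 0.32234418] [ 0.49822333  0.02410468 -1.45538322] [-0.00478736  0.02109056  0.0257175 ]
```

View pics/s5.png

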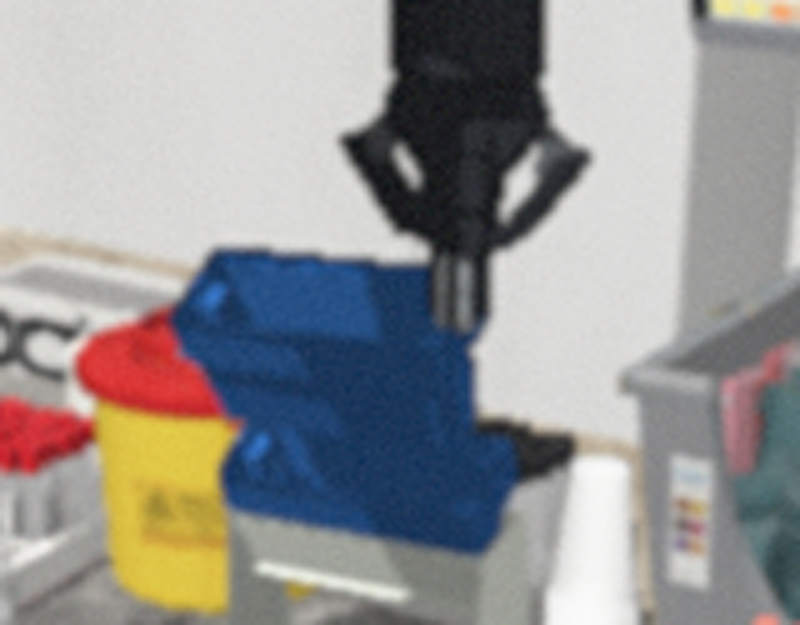

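View pics/w5.png

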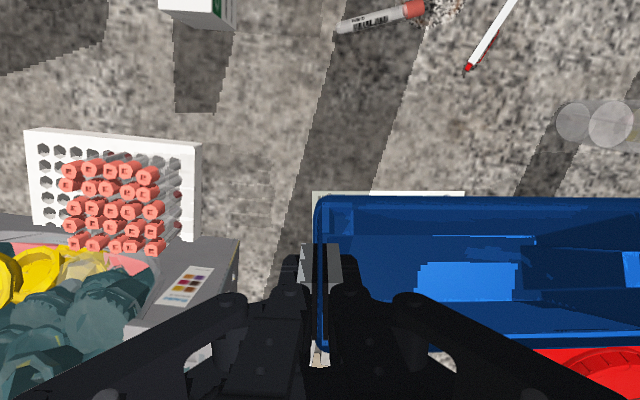

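The bin is fully out of the nest, tilted as before and without droop, and the spare is still in the stand. Next I carry it to the clear worktop at about (0.51, 0.07), touch its lower foot edge down and let it rest level there.

```bash
python3 - <<'E'
from m import *
print(delta([.475,-.006,.3223],np.radians(99.5)),delta([.475,-.006,.152],np.radians(99.5)))
E
```

```text
(array([-11.8 ,  -0.11,  -2.76]), 0.002, 99.63) (array([-11.81,  16.92,  -2.76]), 0.002, 99.63)
```

>>> {"method": "move_arm", "body": {"steps": [[-2.9, -0.1, -0.7, 0], [-3.0, 0, -0.7, 0], [-3.0, 0, -0.7, 0], [-2.9, 1.0, -0.7, 0], [0, 4.0, 0, 0], [0, 4.0, 0, 0], [0, 3.5, 0, 0], [0, 2.5, 0, 0], [0, 1.5, 0, 0], [0, 0.5, 0, 0], [0, 0, 0, 0]]}}

```text
clock: 7.32
tcp_pos: [0.4752, -0.0064, 0.1519]
ee_rot: [-1.567, -0.132, 0.132]
ft_force: [0.1, -0.7, -0.7]
grip_width: 0.026
```

```bash
python3 - <<'E'
from m import *
s=ctrl.sense();print(s['clock'],s['grip_width'],s['tcp_pos'],s['ft_force'],s['wrist_torque'])
shot('scene','s6',(300,460,140,265),5)
E
```

```text
7.325 0.02621613269280047 [ 0.47523158 -0.00639225  0.15194142] [ 0.06659996 -0.7192535  -0.6679879 ] [-0.13446399 -0.07181666 -0.00028581]
```

View pics/s6.png

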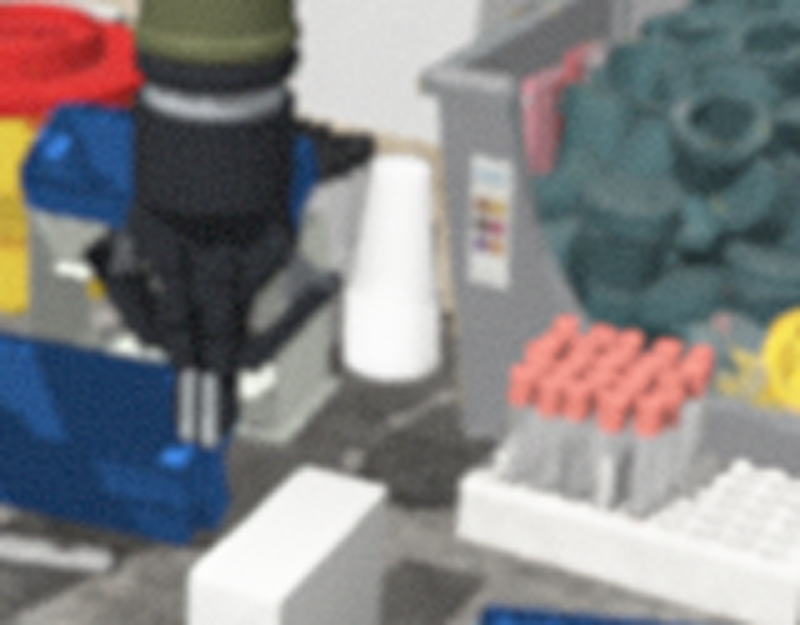

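>>> {"method": "move_arm", "body": {"steps": [[0, 0.3, 0, 0], [0, 0.2, 0, 0], [0, 0.1, 0, 0], [0, 0.1, 0, 0], [0, 0, 0, 0]]}}

```text
clock: 8.0
tcp_pos: [0.4755, -0.0065, 0.1453]
ee_rot: [-1.567, -0.133, 0.131]
ft_force: [1.2, -1.0, 2.1]
grip_width: 0.027
```

Contact with the worktop is felt (about 3 N change). I'll ease the jaws slightly so the bin leans on the finger between its ribs, then move uphill so it settles level.

>>> {"method": "move_arm", "body": {"steps": [[0, 0, 0, 0], [0.2, 0, 0, 0], [0.3, 0, 0, 0], [0.4, 0, 0, 0], [0.4, 0, 0, 0], [0.4, 0.05, 0, 0], [0.4, 0.05, 0, 0], [0.4, 0.05, 0, 0], [0.4, 0.05, 0, 0], [0.4, 0, 0, 0], [0.3, 0, 0, 0], [0, 0, 0, 0]], "jaw": 16, "grip_force": 20}}

```text
clock: 9.5
tcp_pos: [0.5073, -0.0015, 0.1446]
ee_rot: [-1.569, -0.128, 0.139]
ft_force: [-10.3, -5.8, 23.5]
grip_width: 0.162
```

```bash
python3 - <<'E'
from m import *
s=ctrl.sense();print(s['clock'],s['grip_width'],s['tcp_pos'],s['ft_force'],s['wrist_torque'])
shot('scene','s7',(270,430,140,265),5); shot('wrist','w7')
E
```

```text
9.5 0.1619426968280077 [ 0.50733278 -0.00148094  0.14461539] [-10.28666251  -5.80924043  23.46107863] [-0.76566634  2.05483697  0.18117803]
```

View pics/s7.png

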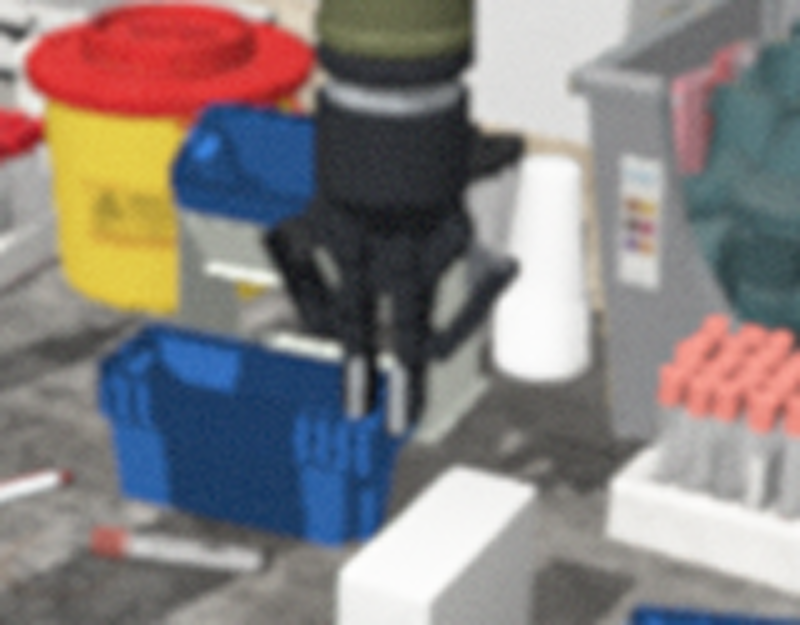

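View pics/w7.png

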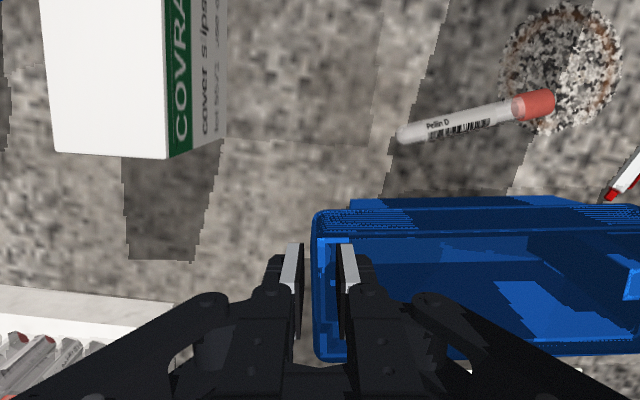

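The finger is now pressing on the bin (23 N up), so I raise straight away.

>>> {"method": "move_arm", "body": {"steps": [[0, -0.5, 0, 0], [0, -1.0, 0, 0], [0, -2.5, 0, 0], [0, -4.0, 0, 0], [0, -4.0, 0, 0], [0, 0, 0, 0]]}}

```text
clock: 10.35
tcp_pos: [0.513, -0.0004, 0.2666]
ee_rot: [-1.568, -0.138, 0.126]
ft_force: [0.0, 0.2, -0.1]
grip_width: 0.16
```

```bash
python3 - <<'E'
from m import *
s=ctrl.sense();print(s['clock'],s['grip_width'],s['tcp_pos'],s['ft_force'],s['wrist_torque'])
shot('scene','s8',(270,430,140,265),5); shot('wrist','w8')
E
```

```text
10.35 0.15964218668745644 [ 5.13018052e-01 -3.75435129e-04  2.66614155e-01] [ 0.02247903  0.18602921 -0.10133015] [-0.03885795 -0.04580223 -0.03008258]
```

View pics/s8.png

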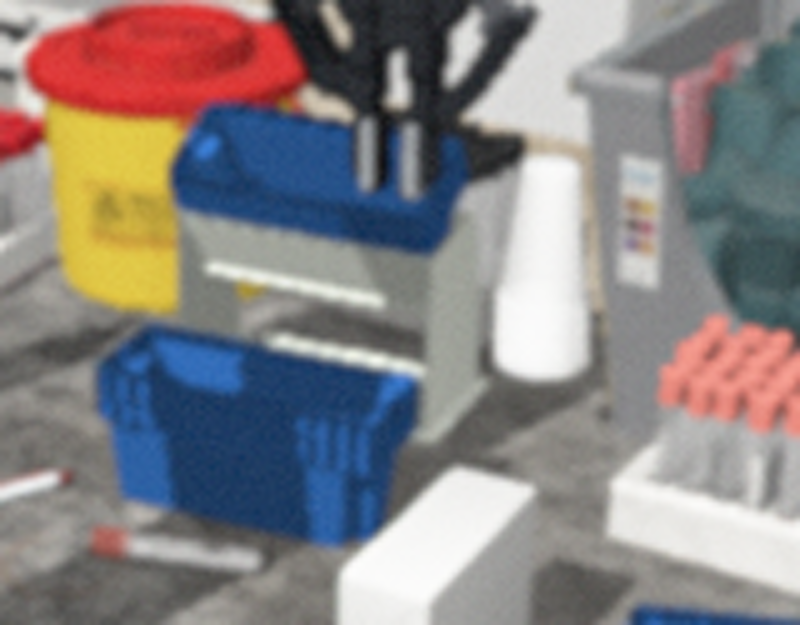

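View pics/w8.png

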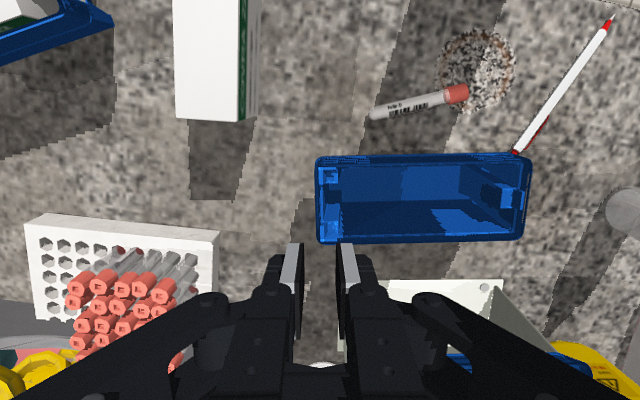

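The bin stands level on clear worktop: card end (one column) at wrist (510,195), two-column end at (328,200). The spare is undisturbed. I'll measure its pose for the width grip, and refine the loaded bin's pose from this view if possible.

```bash
cat >> m.py <<'E'
def rimfit(f,box,zlo=.068,zhi=.088):
    q=cloud(f,box); r=q[(q[:,2]>zlo)&(q[:,2]<zhi)]
    (c,wh,a)=cv2.minAreaRect(r[:,:2].astype(np.float32)*1000)
    if wh[0]<wh[1]: a+=90
    return np.round(c,1),np.round(wh,1),round(a,2),len(r),np.percentile(q[:,2],[50,90,98]).round(3)
E
python3 - <<'E'
from m import *
f=pickle.load(open('w8.pkl','rb'))
print('wrist',rimfit(f,([.42,-.05,.0],[.57,.2,.12])))
for n in('top','scene'):
    g=grab_frame(n);pickle.dump(g,open(n+'9.pkl','wb')); print(n,rimfit(g,([.42,-.05,.0],[.57,.2,.12])), 'loaded',rimfit(g,([.33,-.4,.0],[.52,-.14,.12])))
P=pts(f);k=(P[...,0]>.44)&(P[...,0]<.57)&(P[...,1]>-.03)&(P[...,1]<.17)&(mask(f)>0)&(P[...,2]<.12)
q=P[k]; lx=np.array([np.cos(np.radians(99.5)),np.sin(np.radians(99.5))])
r=q[q[:,2]>.076]; Am=np.c_[r[:,:2],np.ones(len(r))]; print('plane slope of rim',np.linalg.lstsq(Am,r[:,2],rcond=None)[0].round(4),len(r))
E
```

```text
wrist (array([506.8,  75.8]), array([ 64.6, 161.1]), 101.3, 5538, array([0.05 , 0.074, 0.077]))
top (array([506.3,  81.2]), array([ 63.2, 151. ]), 100.97, 154, array([0.019, 0.073, 0.077])) loaded (array([ 424. , -266.9]), array([ 61.9, 161.4]), 115.03, 288, array([0.06 , 0.075, 0.079]))
scene (array([505. ,  76.6]), array([ 69.3, 157.8]), 101.85, 579, array([0.057, 0.076, 0.08 ])) loaded (array([ 424.1, -268.3]), array([ 67.4, 159.1]), 114.81, 942, array([0.058, 0.076, 0.079]))
plane slope of rim [-0.0088 -0.007   0.0825] 826
```

```bash
python3 - <<'E'
from m import *
print(delta([.5065,.076,.2],np.radians(11.3)))
E
```

```text
(array([0.97, 6.19, 7.57]), 1.542, 99.65)
```

>>> {"method": "move_arm", "body": {"steps": [[0.5, 0, 3.8, 0], [0.45, 0, 3.8, 0], [0, 0, 0, 0.154], [0, 0.6, 0, 0.154], [0, 0.6, 0, 0.154], [0, 0.6, 0, 0.154], [0, 0.6, 0, 0.154], [0, 0.6, 0, 0.154], [0, 0.6, 0, 0.154], [0, 0.6, 0, 0.154], [0, 0.6, 0, 0.154], [0, 0.6, 0, 0.154], [0, 0, 0, 0]], "jaw": 100}}

```text
clock: 12.18
tcp_pos: [0.5061, 0.0761, 0.2072]
ee_rot: [-1.3, 1.063, -1.058]
ft_force: [-0.3, 0.2, -1.3]
grip_width: 1.001
```

```bash
python3 - <<'E'
from m import *
f=shot('wrist','w10')
s=ctrl.sense();print(s['clock'],s['grip_width'],s['tcp_pos'])
print('wrist',rimfit(f,([.42,-.05,.0],[.57,.2,.12])))
print(delta([.5065,.076,.114],np.radians(11.3)))
E
```

```text
12.225 0.9972569037352618 [0.50646806 0.0761102  0.20775963]
wrist (array([505.8,  75.5]), array([ 65.9, 163.3]), 101.16, 8603, array([0.047, 0.074, 0.077]))
(array([0.02, 9.38, 0.03]), 0.005, 11.57)
```

View pics/w10.png

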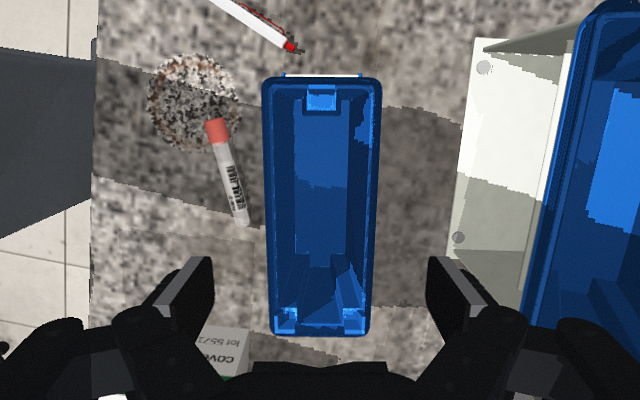

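Wrist view: the bin is centred between the fingers, with its card end (white strip) at (320,75) and its two-column end at (320,330). I descend and grip across the width.

>>> {"method": "move_arm", "body": {"steps": [[0, 3.0, 0, 0.005], [0, 3.0, 0, 0], [0, 2.0, 0, 0], [0, 1.3, 0, 0], [0, 0, 0, 0]]}}

```text
clock: 12.85
tcp_pos: [0.5067, 0.0761, 0.1152]
ee_rot: [-1.297, 1.066, -1.063]
ft_force: [1.1, 0.1, 0.8]
grip_width: 1.002
```

>>> {"method": "move_arm", "body": {"steps": [[0, 0, 0, 0], [0, 0, 0, 0], [0, 0, 0, 0], [0, 0, 0, 0]], "jaw": 0, "grip_force": 40}}

```text
clock: 13.35
tcp_pos: [0.5079, 0.0762, 0.1169]
ee_rot: [-1.293, 1.064, -1.066]
ft_force: [-0.4, -0.3, 6.5]
grip_width: 0.752
```

```bash
python3 - <<'E'
from m import *
f=shot('wrist','w11'); 
s=ctrl.sense();print(s['clock'],s['grip_width'],s['grip_width']*85,s['tcp_pos'],s['ft_force'],s['wrist_torque'])
q=cloud(f,([.42,-.05,.0],[.57,.2,.12]));print(len(q))
M=R.from_rotvec(s['ee_rot']).as_matrix(); T=((pts(f).reshape(-1,3)-s['tcp_pos'])@M).reshape(400,640,3)*1000
k=(T[...,1]<80)&(T[...,1]>45)&(abs(T[...,2])<60)&(abs(T[...,2])>30)&(abs(T[...,0])<15)&(f['image'].max(2)<110)&(mask(f)==0)
print('finger y pct',np.percentile(T[k][:,1],[50,90,98]))
E
```

```text
13.4 0.7557953885628043 64.24260802783836 [0.50785247 0.07620054 0.11689986] [ 0.34725291 -0.44127615  6.30235701] [-0.0693639   0.13646219  0.04065777]
60006
finger y pct [49.70337841 56.73147105 59.17255633]
```

View pics/w11.png

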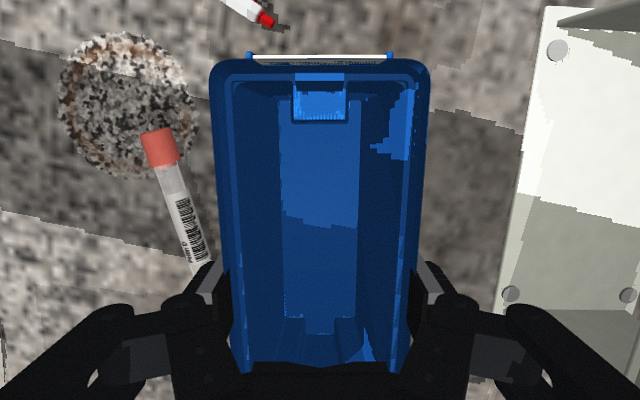

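Gripped at 64 mm, across the band. Next is the lift.

```bash
python3 - <<'E'
from m import *
print(delta([.424,-.2675,.30],np.radians(-154.8)))
E
```

```text
(array([ 32.11, -18.33, -14.83]), 2.896, 11.13)
```

>>> {"method": "move_arm", "body": {"steps": [[0, -1.0, 0, 0], [0, -3.0, 0, 0], [0, -5.0, 0, 0], [0, -5.0, 0, 0], [0, -4.3, 0, 0], [0, 0, 0, 0]]}}

```text
clock: 14.15
tcp_pos: [0.509, 0.0763, 0.3032]
ee_rot: [-1.289, 1.059, -1.069]
ft_force: [-0.0, -0.1, -1.5]
grip_width: 0.755
```

```bash
python3 - <<'E'
from m import *
s=ctrl.sense();print(s['clock'],s['grip_width'],s['tcp_pos'],s['ft_force'],s['wrist_torque'])
shot('scene','s12',(260,500,80,260),3.3)
print(delta([.424,-.2675,.30],np.radians(-154.8)))
E
```

```text
14.15 0.7550331551647437 [0.50900577 0.07630504 0.30322299] [-0.0183614  -0.13184607 -1.50270285] [ 0.02420173 -0.09074557 -0.00758685]
(array([ 32.11,   0.04, -14.84]), 2.896, 11.12)
```

View pics/s12.png

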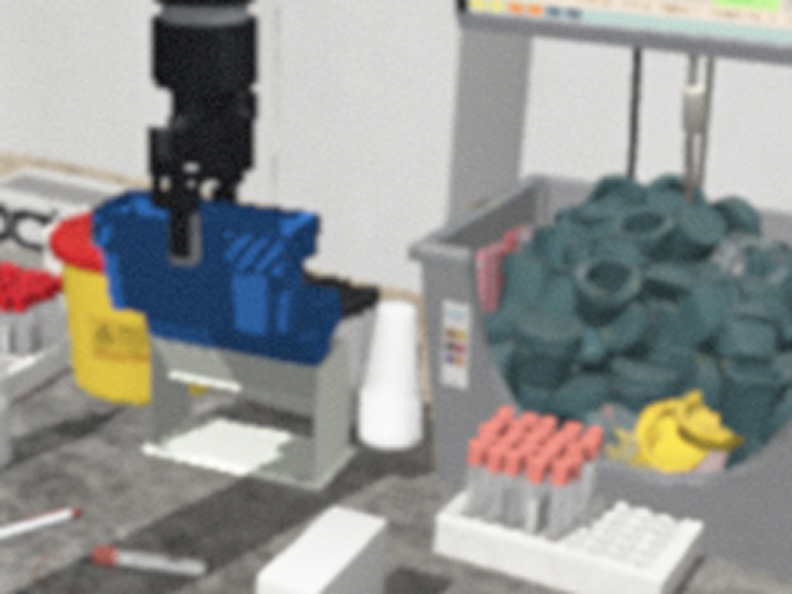

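>>> {"method": "move_arm", "body": {"steps": [[3.0, 0, -1.4, 0], [5.0, 0, -2.3, 0], [5.0, 0, -2.3, 0], [5.0, 0, -2.3, 0], [5.0, 0, -2.3, 0], [5.0, 0, -2.3, 0], [4.1, 0, -1.94, 0], [0, 0, 0, 0.09], [0, 0, 0, 0.18], [0, 0, 0, 0.18], [0, 0, 0, 0.18], [0, 0, 0, 0.18], [0, 0, 0, 0.18], [0, 0, 0, 0.18], [0, 0, 0, 0.18], [0, 0, 0, 0.18], [0, 0, 0, 0.18]]}}

```text
clock: 16.32
tcp_pos: [0.4223, -0.2666, 0.2969]
ee_rot: [-0.058, 2.202, -2.195]
ft_force: [0.4, -0.1, -0.7]
grip_width: 0.758
```

>>> {"method": "move_arm", "body": {"steps": [[0, 0, 0, 0.18], [0, 0, 0, 0.18], [0, 0, 0, 0.18], [0, 0, 0, 0.18], [0, 0, 0, 0.18], [0, 0, 0, 0.18], [0, 0, 0, 0.1], [0, 0, 0, 0.006], [0, 0, 0, 0]]}}

```text
clock: 17.45
tcp_pos: [0.423, -0.267, 0.298]
ee_rot: [-0.965, -1.526, 1.525]
ft_force: [0.3, -0.4, -1.6]
grip_width: 0.76
```

```bash
python3 - <<'E'
from m import *
s=ctrl.sense();print(s['clock'],s['grip_width'],s['tcp_pos'],s['q'].round(2),s['ft_force'])
print(delta([.424,-.2675,.215],np.radians(-154.8)))
shot('scene','s13',(360,510,180,320),4); shot('top','t13',(380,490,190,280),5)
shot('wrist','w13')
E
```

```text
17.45 0.760064496016171 [ 0.42297088 -0.26702971  0.29795646] [-0.65  0.21  1.66  0.    1.27  2.05] [ 0.34760324 -0.37525692 -1.56258133]
(array([-0.1 ,  8.3 , -0.08]), 0.001, -154.72)
```

View pics/s13.png

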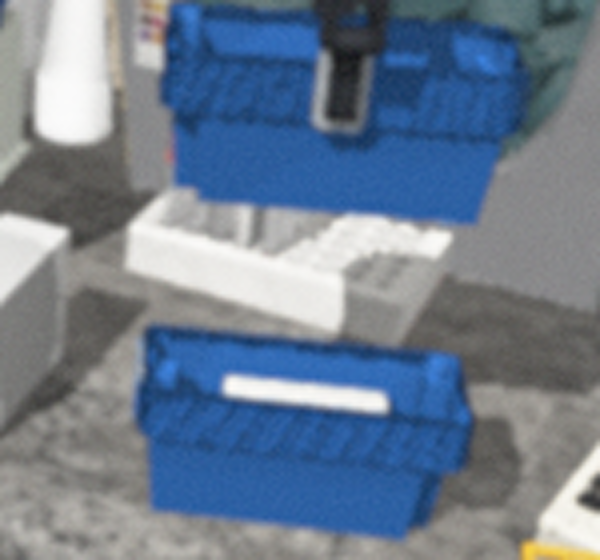

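View pics/w13.png

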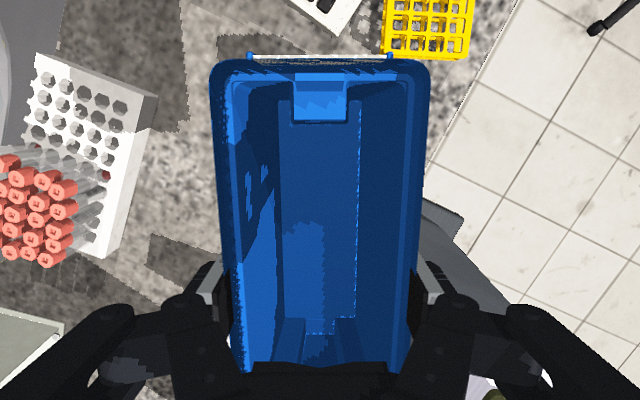

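```bash
python3 - <<'E'
from m import *
for n in('s13','t13','w13'):
    f=pickle.load(open(n+'.pkl','rb'))
    print(n,'held',rimfit(f,([.32,-.4,.18],[.53,-.13,.3]),.249,.272))
    if n[0]!='w': print('  loaded',rimfit(f,([.33,-.4,.0],[.52,-.14,.12])))
    P=cloud(f,([.32,-.4,.2],[.53,-.13,.3])); r=P[(P[:,2]>.25)]
    B=axes(np.radians(-64.8),0); c=(r-[.4235,-.267,0])@B.T
    r2=c[(c[:,2]>.255)]; print('  rim plane slopes x,y,z0',np.linalg.lstsq(np.c_[r2[:,:2],np.ones(len(r2))],r2[:,2],rcond=None)[0].round(4),len(r2),np.percentile(c[:,2],[50,90,99]).round(4))
# bottom edge of the held bin in scene image: near lower edge pixel line
E
```

```text
s13 held (array([ 424.6, -269.1]), array([ 69.4, 159.4]), 115.75, 1122, array([0.237, 0.258, 0.261]))
  loaded (array([ 423.6, -268.4]), array([ 68.6, 159.5]), 115.69, 966, array([0.058, 0.076, 0.079]))
  rim plane slopes x,y,z0 [-0.0034 -0.048   0.259 ] 649 [0.2564 0.2608 0.284 ]
t13 held (array([ 423.5, -265.5]), array([ 64.9, 159.1]), 114.46, 242, array([0.208, 0.256, 0.261]))
  loaded (array([ 416.2, -248.6]), array([ 59.1, 120.6]), 116.02, 116, array([0.057, 0.074, 0.077]))
  rim plane slopes x,y,z0 [-0.0074 -0.0021  0.2579] 103 [0.2546 0.2601 0.2637]
w13 held (array([ 433.6, -289.6]), array([ 66.3, 117.1]), 115.15, 18933, array([0.226, 0.255, 0.258]))
  rim plane slopes x,y,z0 [ 0.0058 -0.0003  0.2568] 5980 [0.2537 0.2575 0.2607]
```

View pics/t13.png

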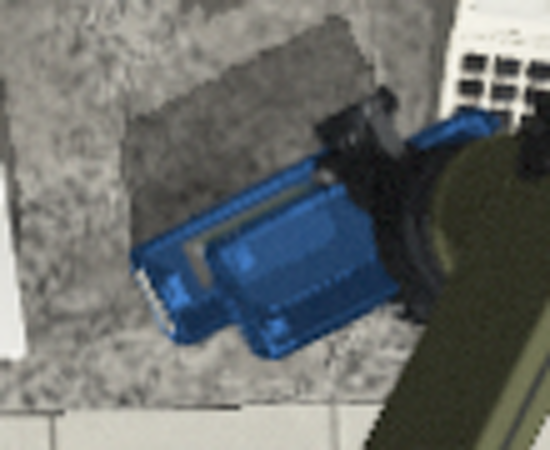

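The upper view shows the held bin's two-column end over the loaded bin's card end (white strip at crop (150,290)), as required. Held and loaded centres agree within about 1.5 mm and 1° in the same camera. I lower to just above the ribs.

>>> {"method": "move_arm", "body": {"steps": [[0, 1.5, 0, 0], [0, 2.5, 0, 0], [0, 2.5, 0, 0], [0, 1.5, 0, 0], [0, 1.0, 0, 0], [0, 0.3, 0, 0], [0, 0, 0, 0]]}}

```text
clock: 18.48
tcp_pos: [0.4238, -0.2677, 0.2063]
ee_rot: [-0.969, -1.525, 1.525]
ft_force: [0.4, 0.2, -1.2]
grip_width: 0.759
```

```bash
python3 - <<'E'
from m import *
s=ctrl.sense();print(s['clock'],s['grip_width'],s['tcp_pos'],s['ft_force'],s['wrist_torque'])
print(delta([.4235,-.2675,.189],np.radians(-154.8)))
f=shot('scene','s14',(370,500,200,320),5)
print('held',rimfit(f,([.32,-.4,.1],[.53,-.13,.2]),.157,.18))
E
```

```text
18.475 0.7588485452961193 [ 0.42378983 -0.26765308  0.20632515] [ 0.43221893  0.1729846  -1.15612614] [ 0.03735243 -0.03771781  0.06558672]
(array([0.03, 1.73, 0.02]), -0.0, -154.81)
held (array([ 424.5, -267.9]), array([ 67.4, 156. ]), 115.41, 968, array([0.148, 0.166, 0.17 ]))
```

View pics/s14.png

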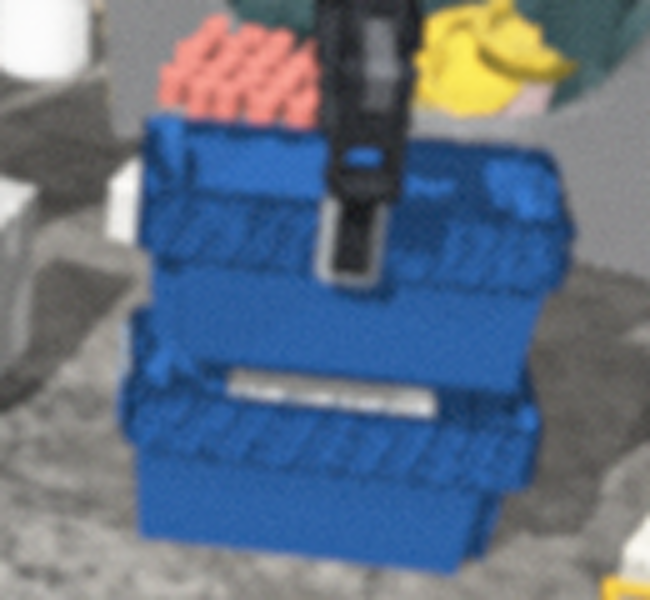

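>>> {"method": "move_arm", "body": {"steps": [[0, 0.3, 0, 0], [0, 0.3, 0, 0], [0, 0.3, 0, 0], [0, 0.2, 0, 0], [0, 0.2, 0, 0], [0, 0.1, 0, 0], [0, 0, 0, 0]]}}

```text
clock: 19.4
tcp_pos: [0.4235, -0.2674, 0.1919]
ee_rot: [-0.968, -1.525, 1.525]
ft_force: [-0.7, -0.2, -1.5]
grip_width: 0.756
```

>>> {"method": "move_arm", "body": {"steps": [[0, 0.1, 0, 0], [0, 0.1, 0, 0], [0, 0.05, 0, 0], [0, 0, 0, 0]]}}

```text
clock: 19.9
tcp_pos: [0.4235, -0.2674, 0.1895]
ee_rot: [-0.968, -1.525, 1.525]
ft_force: [0.4, -0.6, -0.7]
grip_width: 0.753
```

>>> {"method": "move_arm", "body": {"steps": [[0, 0.1, 0, 0], [0, 0.05, 0, 0], [0, 0, 0, 0]]}}

```text
clock: 20.27
tcp_pos: [0.4236, -0.2675, 0.1889]
ee_rot: [-0.969, -1.525, 1.525]
ft_force: [-0.9, 1.1, 5.7]
grip_width: 0.754
```

```bash
python3 - <<'E'
from m import *
s=ctrl.sense();print(s['clock'],s['grip_width'],s['tcp_pos'],s['ft_force'],s['wrist_torque'])
f=shot('scene','s15',(370,500,200,320),5)
print('held',rimfit(f,([.32,-.4,.1],[.53,-.13,.2]),.142,.165))
E
```

```text
20.275 0.7542619430298445 [ 0.42360037 -0.267512    0.18885896] [-0.85166624  1.11637252  5.73395809] [0.17016156 0.34812543 0.03222125]
held (array([ 424.7, -268.7]), array([ 68., 157.]), 115.43, 793, array([0.135, 0.149, 0.153]))
```

View pics/s15.png

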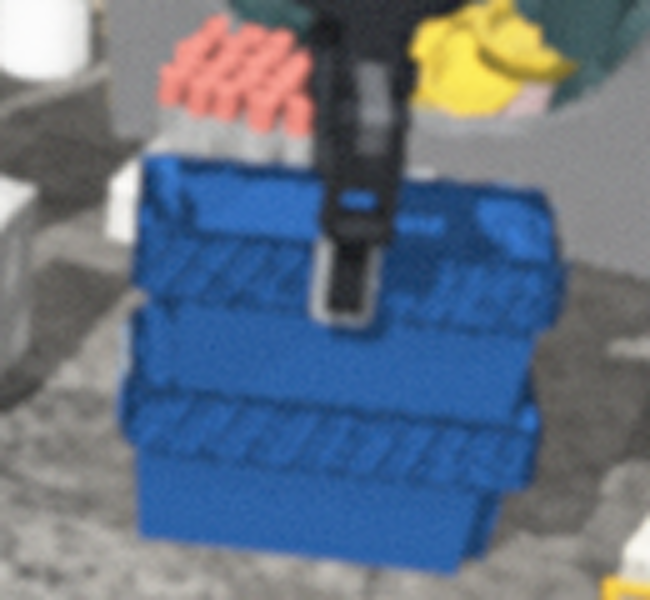

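Contact came at TCP z=0.189, exactly the height predicted for stacking (72 mm), at about 6 N. I release and back straight up.

>>> {"method": "move_arm", "body": {"steps": [[0, 0, 0, 0], [0, 0, 0, 0], [0, 0, 0, 0], [0, 0, 0, 0]], "jaw": 100}}

```text
clock: 20.82
tcp_pos: [0.4235, -0.2674, 0.1879]
ee_rot: [-0.968, -1.525, 1.525]
ft_force: [0.5, 0.1, -0.4]
grip_width: 1.001
```

>>> {"method": "move_arm", "body": {"steps": [[0, -0.5, 0, 0], [0, -1.5, 0, 0], [0, -3.0, 0, 0], [0, -4.0, 0, 0], [0, -4.0, 0, 0], [0, -4.0, 0, 0], [0, 0, 0, 0]]}}

```text
clock: 21.7
tcp_pos: [0.4249, -0.2685, 0.3629]
ee_rot: [-0.978, -1.527, 1.528]
ft_force: [0.3, -0.4, 0.4]
grip_width: 1.003
```

```bash
python3 - <<'E'
from m import *
s=ctrl.sense();print(s['clock'],s['grip_width'],s['tcp_pos'],s['ft_force'])
f=shot('scene','s16'); w=shot('wrist','w16'); t=shot('top','t16')
for n,g in(('s',f),('w',w),('t',t)):
    print(n,'top bin',rimfit(g,([.32,-.4,.1],[.53,-.13,.2]),.142,.165))
    P=cloud(g,([.32,-.4,.13],[.53,-.13,.2])); B=axes(np.radians(-64.8),0); c=(P-[.4235,-.2675,0])@B.T; r=c[c[:,2]>.147]
    print('   slopes',np.linalg.lstsq(np.c_[r[:,:2],np.ones(len(r))],r[:,2],rcond=None)[0].round(4),len(r))
print('loaded',rimfit(f,([.33,-.4,.0],[.52,-.14,.1])))
P=pts(t);print('dropper',P[218,238].round(3),'cup',P[251,212].round(3))
E
```

```text
21.7 1.0033929056854036 [ 0.42493771 -0.26847071  0.36292054] [ 0.34365862 -0.4322229   0.3691488 ]
s top bin (array([ 424.2, -268.6]), array([ 67.6, 155.6]), 114.41, 935, array([0.135, 0.149, 0.152]))
   slopes [-0.0051 -0.017   0.1495] 465
w top bin (array([ 424.1, -269.3]), array([ 65.6, 162.6]), 115.29, 3926, array([0.139, 0.147, 0.15 ]))
   slopes [-0.0034  0.002   0.1489] 927
t top bin (array([ 423. , -264.1]), array([ 61.9, 151.8]), 114.85, 175, array([0.136, 0.148, 0.152]))
   slopes [-0.0163  0.0109  0.1489] 62
loaded (array([ 420.2, -271.7]), array([ 65.8, 159.5]), 110.94, 918, array([0.061, 0.09 , 0.098]))
dropper [0.492 0.296 0.137] cup [0.402 0.391 0.055]
```

View pics/s16.png

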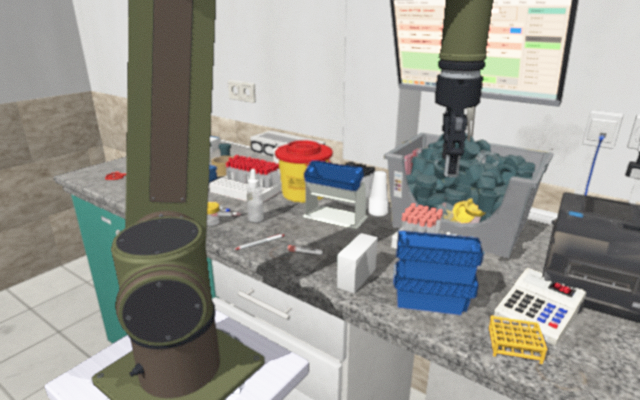

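View pics/w16.png

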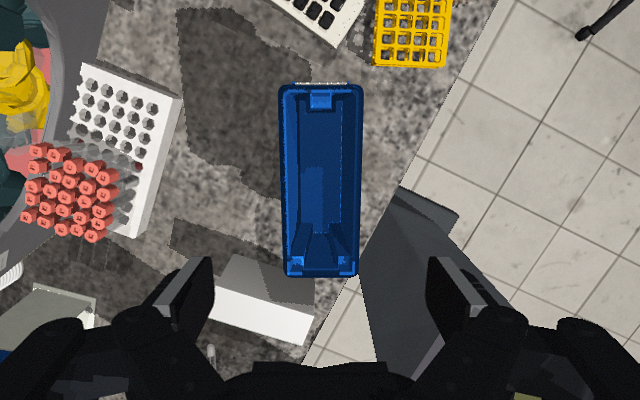

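View pics/t16.png

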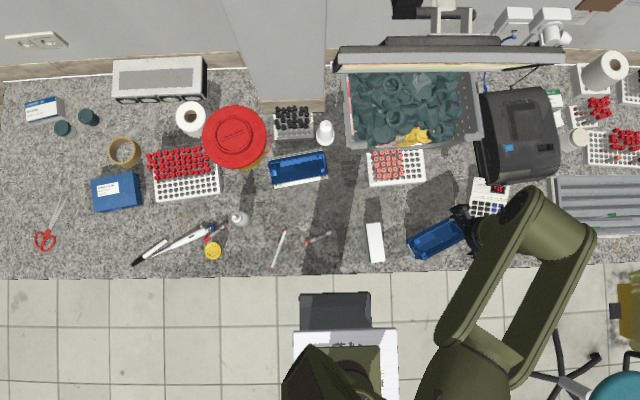

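The stack stands level: rim at about 0.151 m against a nominal 0.152, slope under 1° in the wrist view. The spare is in the stand, and the dropper and cup are where they were. I'm handing in.

```bash
python3 - <<'E'
from m import *
print(ctrl.finish_job()); print(ctrl.sense()['clock'])
E
```

```text
the job is handed in; nothing more can be done
None
the job is handed in; nothing more can be done
```

The upper bin is stacked level on the loaded bin, with its card end over the end that has no card. I handed the job in at about 21.7 s.

**How it went:**
- The tool could only point straight down. To avoid catching the spare, I gripped the upper bin by its two-column end wall and drew it straight out along the 25° axis.
- I set it on clear worktop and let it settle level, then regripped it across the rim band and turned it half a turn.
- I lowered it onto the loaded bin until it touched at the expected 72 mm height with about 6 N, then opened the jaws and backed straight up.

**Last checks:**
- **Stack:** the rim is at about 0.151 m (0.152 expected). The slope is under 0.5° in the wrist view, and the bin is centred within about 2 mm of the loaded bin.
- **Other things:** the spare is still in the stand, and the dropper and cup have not moved.
- **Carton:** it was last seen in its bin just before the final lowering. It is now hidden under the stacked bin.

**What disagreed or was not ideal:**
- The overhead camera's fit of the final position was about 4 mm off lengthwise, with slopes near 1°, because the arm partly hid the bin. The side camera gave about 1° across the width.
- The side camera's last refit of the loaded bin was spoiled by the bin on top, so it confirms nothing.
- While the bin settled on the worktop, a finger pressed on it with about 23 N before I raised the hand.

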